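# Clamp a manifold block with a star handle

### The job

Lay the aluminium manifold block in the channel of the blue bench clamp, gauge stub up and its two round flanges pointing along the channel, and let go of it. Then turn the clamp's star handle by pushing one spoke after another, tops towards the block, until the pad has pushed the block against the sprung end stop and you feel its spring take up; go on about 20 degrees from there and leave it clamped, without overtightening. Leave the other things on the bench where they are.

Things in the scene. Friction and masses are not known exactly. Their poses are not given: they have to be found in the camera images.
- block: Loose aluminium block, 40 mm wide (x), 60 long (y), 40 high, 0.2 to 0.34 kg; on each y end a round steel flange stub, 28 mm across, 10 long (80 mm over all; ends alike). A gauge stub (14 mm stem, 20 mm cap) stands 18 mm up from the middle of its top. Origin: centre of underside, z up. Stands on the bench, yaw varies. Grasp across its 40 mm width from above.
- press: Bench clamp, bolted down, place and yaw vary. Origin at bench level under the channel's middle line; +y runs along the channel from pad to end stop, the star handle is on its -x side. Blue head at y -190 to -60 mm, 70 mm wide, 150 tall; open channel at y 0 to 90 mm. End stop: post 42 mm high with a round sprung plunger, its face at y = 92 to 108 mm, set anew each time and not measured.
- channel (a point): Middle of the channel floor, where the block's underside centre goes: press x = 0, y = 41 mm, 90 mm above the bench; the block then has about 9 mm or more of play at each end. Beside the floor run two low lips 46 mm apart at the floor (3 mm play on either side of the block), flared to 55 mm at their tops, 6.5 mm up, so that they guide the block in.
- hub (a point): Centre of the star handle: press x = -75 mm, y = -130 mm, 120 mm above the bench. Its axis is level, along press x; four spokes turn in the upright plane through this point, 40 mm before the head's front. The handle drags with a steady 0.55 N m (6 N at a ball), stays where it is left and holds against the clamp's spring.
- star (a joint): Handle turn, rad, 0 to 6.5 (starts at 0.55 to 1.1), grows as the top spokes go to press +y; 1 rad drives the pad 10 mm to +y. Steel spokes 12 mm thick, 90 degrees apart, each with a black 22 mm ball centred 95 mm from the axis; spoke k leans value + k pi/2 from upright towards press +y. Block and plunger meet between 3.2 and 4.8; there the torque jumps 0.24 N m, then rises 0.4 N m per rad.
- pad: Round rubber pad, 34 mm across, on the square ram. Origin: centre of its front face, 20 mm above the channel floor, at press y = -20 mm for handle 0, +10 mm per rad. It pushes the block along; the end stop's spring yields from 24 N on, then takes 4 N more per mm (4 N per 0.1 rad of handle). Properly tight is about 38 N (27 to 50 N) of pad on block; over 60 N damages it.
- bottle: white plastic bottle, 48 mm across, 110 mm tall; bystander. Origin: centre of its underside.
- beaker: glass beaker, 60 mm across, 75 mm tall; bystander. Origin: centre of its underside.
- flange: flat steel ring, 48 mm across, 10 mm thick; bystander. Origin: centre of its underside.
- wrench: open-ended wrench 150 mm long; bystander. Origin: centre of its underside.
- gauge: round pressure gauge lying on its back, 60 mm across; bystander. Origin: centre of its underside.
- clampring: small aluminium hinge clamp, about 60 x 70 mm, 16 mm thick; bystander. Origin: centre of its underside.
Things that resemble listed ones, but are neither listed nor needed, are in the scene too. Leave any green or orange look-alike of the block alone.

How it is judged:
By the outcome, as a careful person would: the job done as asked, in the order asked, and still so for the second after the job is handed in, with the robot touching nothing.
It also fails if it takes over 72 s, if anything falls off the work surface, if the arm or the gripper's body presses on something with over 40 N, if the wrist force passes 120 N, or if a joint passes its speed limit or range.

### The arm

A 7-joint arm with a two-finger parallel gripper is mounted at the origin on the work surface. World frame = base frame: x ahead of the robot, y to its left, z up, the work surface at z = 0. Lengths are in m, angles in rad, forces in N, time in s.
With the tool pointing down it reaches from about 0.4 to 0.85 m from the base axis. Payload 4.5 kg.
Tool frame: the origin (TCP) lies on the centre line of the jaws, within the pads' length; the fingertips stand 25 mm ahead of it and the grasp point (between the pads) lies 6 mm ahead of it; z points along the fingers, y is the direction in which the jaws open and shut (so a half turn about z gives the same grasp; the last joint's range is limited). The gripper opens to 88 mm and grips with 3 to 60 N. Pads are 18 mm wide; open, the fingers measure 123 mm over their backs; the gripper's body (75 mm by 187 mm) begins 45 mm behind the grasp point.
Start: joints at [1.225, 0.689, -0.195, 1.565, 0.157, 0.902, -0.215], TCP at [0.232, -0.58, 0.264] pointing down, gripper open.
Joint ranges: [-3.01, 3.01], [-0.46, 2.08], [-1.47, 1.51], [0.13, 2.56], [-1, 4.14], [0.04, 2.09], [-2.66, 2.66]. Speed limits (rad/s): [2.57, 2.57, 3.14, 3.14, 3.14, 3.14, 3.14].

### API

Orientations are given as a unit quaternion [x, y, z, w].
In Python, from plant import r, eyes gives the robot as it stands.
- The arm moves only by the tool servo_tool, never from a script. Its argument "deltas" is a list of rows, each an object of numbers: "dx", "dy", "dz": the shift along the tool's x, y, z in units of 60 mm (1.0 is 60 mm); "ax", "ay", "az": the turn, a rotation vector about the tool's x, y, z in units of 6 degrees (1.0 is 6 degrees); "hand": the finger opening in mm, from 0 to 88.1. A call has 1 to 10 rows; each row is the pose to reach, as a shift and turn from the pose commanded when the call began, along the tool's axes at that moment; what a row does not reach only later rows make up. A row lasts 1/8 s, in which the tool goes at most 62.5 mm and 10.7 degrees, less where a joint would pass 70% of its speed; a pose out of reach is approached as far as the arm can. A call with a gripper value outside its range is refused whole. The fingers move at their own pace and stop on an object; "newtons" is the grip in N (left out, the last holds). Time passes only in rows, so rows that repeat a pose let the fingers close. It gives the time, the measured TCP pose, the force and the opening at its end, in the units of the state.
- r.get_state(): the state, without advancing time (a new reading comes with each control period).
- eyes.snapshot(name): name is "side" or "top"; returns (picture, depth): 400x640x3 uint8, red, green, blue; 400x640 float32, m along the optical axis (not along the pixel's ray), 0 where there is no reading.
- eyes.camera_model(name): a dict with "fx", "fy", "cx", "cy" (pixels), "pose" (4x4, takes a point from camera to world coordinates). Camera axes: x right, y up, looking along -z (the intrinsics and any distortion apply to the point x, -y, -z); pixel columns grow to the right and rows downward; lengths in m; the calibration is good to about 2 mm. A picture is of the moment at which its call begins. camera_model takes no time and is no camera call.
- r.finish_job(): hands the job in, once; it reports no verdict.
The state is a dict: "clock": time; "q": joint angles; "qd": joint speeds; "joint_torque": joint torques, N m; "tool_pos": TCP position; "eef_rot": TCP orientation; "contact_force": force on the tool from outside, world axes, zero at the start; "moment": the same for the moment, N m; "opening": opening from 0.0 (shut) to 1.0 (fully open).
Only numpy, scipy, OpenCV 4.12 (cv2) and the standard library are available. Lean on these libraries where they do the work, as an engineer would, in place of code of your own. Each camera call takes 0.05 s, during which the arm holds its last target.

## Working session

There is one attempt and no reset: what is moved stays moved. The work goes in short steps, Python scripts to look and compute and a tool call to move; the robot and the scene stay as the last step left them, time stands still between calls to the robot, and variables do not carry over. Pictures are saved under pics/ and viewed, and the job is handed in when it is done.

Besides the shell and the picture viewer there is one more tool, called as name(argument=value, ...), one argument or row to a line, values as JSON. servo_tool: Moves the arm, as the interface text tells. Its arguments: {"type":"object","properties":{"deltas":{"type":"array","items":{"type":"object","properties":{"dx":{"type":"number"},"dy":{"type":"number"},"dz":{"type":"number"},"ax":{"type":"number"},"ay":{"type":"number"},"az":{"type":"number"},"hand":{"type":"number"}}}},"newtons":{"type":"number"}},"required":["deltas"]}

```bash
ls; mkdir -p pics; python3 - <<'E'
from plant import r, eyes
import cv2, numpy as np
s=r.get_state(); print({k:np.round(v,3) if not isinstance(v,dict) else v for k,v in s.items()})
for n in ["side","top"]:
    p,d=eyes.snapshot(n); cv2.imwrite(f"pics/{n}0.png",p[...,::-1]); np.save(f"{n}0_d.npy",d); np.save(f"{n}0_p.npy",p)
    m=eyes.camera_model(n); print(n,m)
E
```

```text
pics
{'clock': np.float64(0.0), 'q': array([ 1.225,  0.69 , -0.194,  1.566,  0.157,  0.902, -0.215]), 'qd': array([ 0.001, -0.001, -0.001,  0.   , -0.   , -0.001, -0.   ]), 'joint_torque': array([-0.0000e+00, -5.2757e+01, -1.2670e+00, -1.5343e+01, -5.3000e-02,
        6.0000e-03,  0.0000e+00]), 'tool_pos': array([ 0.231, -0.58 ,  0.263]), 'eef_rot': array([ 0.982,  0.189, -0.   , -0.001]), 'contact_force': array([ 0.167, -0.156, -0.707]), 'moment': array([-0.052, -0.022,  0.011]), 'opening': np.float64(1.003)}
side {'fx': 362.6822618758029, 'fy': 362.6822618758029, 'cx': 317.0731823792719, 'cy': 203.49032379012078, 'pose': array([[ 6.88980924e-01,  5.59123340e-01, -4.61179334e-01,
         1.65505587e-01],
       [-7.24778829e-01,  5.30657339e-01, -4.39429673e-01,
        -2.08712825e-01],
       [-9.67187939e-04,  6.37011679e-01,  7.70853543e-01,
         6.89454616e-01],
       [ 0.00000000e+00,  0.00000000e+00,  0.00000000e+00,
         1.00000000e+00]])}
top {'fx': 399.4519423163963, 'fy': 399.4519423163963, 'cx': 319.62271704182183, 'cy': 198.60901459215611, 'pose': array([[ 0.02226303,  0.99695592, -0.07472117,  0.45671412],
       [-0.99962288,  0.02099605, -0.01769917,  0.12461465],
       [-0.01607644,  0.07508703,  0.99704738,  0.91867103],
       [ 0.        ,  0.        ,  0.        ,  1.        ]])}
```

View pics/side0.png

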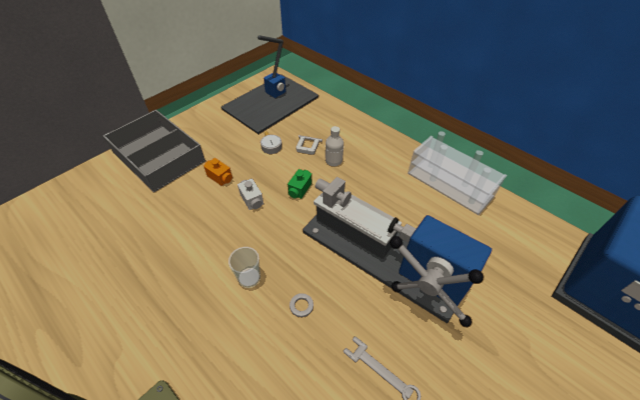

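View pics/top0.png

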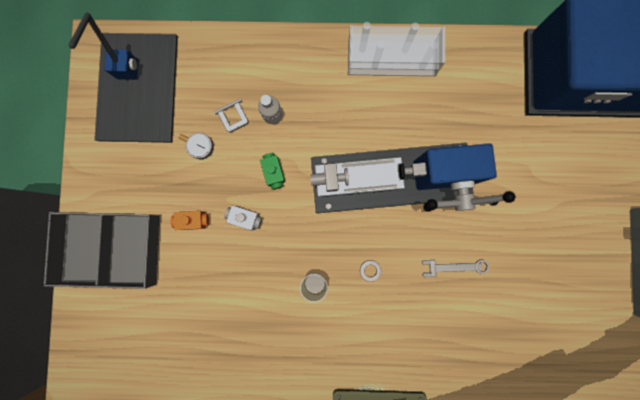

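Candidates for the block: aluminium one at top (243,217) / side (250,193); the orange look-alike at top (190,220) / side (218,171); the green one at top (273,171) / side (300,183). The description fits the silver one. The bench clamp is at top (405,175). I'll check a close crop and measure.

```bash
cat > h.py <<'E'
import numpy as np, cv2
from plant import r, eyes
from scipy.spatial.transform import Rotation as R
def cloud(n,d,m=None):
    m=m or eyes.camera_model(n)
    v,u=np.mgrid[0:d.shape[0],0:d.shape[1]]
    x=(u-m["cx"])/m["fx"]*d; y=-(v-m["cy"])/m["fy"]*d
    P=np.stack([x,y,-d,np.ones_like(d)],-1)@m["pose"].T
    P[d<=0]=np.nan
    return P[...,:3]
def proj(n,p):
    m=eyes.camera_model(n); c=np.linalg.inv(m["pose"])@np.append(p,1)
    return m["cx"]+m["fx"]*c[0]/-c[2], m["cy"]-m["fy"]*c[1]/-c[2]
def snap(n,name):
    p,d=eyes.snapshot(n); cv2.imwrite(f"pics/{name}.png",p[...,::-1]); np.save(f"{name}_d.npy",d); return p,d
E
python3 - <<'E'
from h import *
dt=np.load("top0_d.npy");ds=np.load("side0_d.npy")
T=cloud("top",dt);S=cloud("side",ds)
np.set_printoptions(precision=4,suppress=True)
# bench level check
for (u,v) in [(243,300),(450,320),(200,350)]: print("bench",T[v,u])
for (u,v) in [(243,217),(190,220),(273,171),(375,176),(460,165),(462,197),(330,176)]: print(u,v,T[v,u])
for (u,v) in [(250,187),(437,278)]: print("S",u,v,S[v,u])
# crops
p=cv2.imread("pics/top0.png"); a=cv2.resize(p[150:240,160:300],None,fx=5,fy=5,interpolation=cv2.INTER_CUBIC); cv2.imwrite("pics/cropblk.png",a)
b=cv2.resize(p[135:220,300:530],None,fx=3.4,fy=3.4,interpolation=cv2.INTER_CUBIC); cv2.imwrite("pics/cropprs.png",b)
# block top face
reg=T[200:235,220:268].reshape(-1,3)
for lo,hi in [(.03,.05),(.05,.07)]:
    q=reg[(reg[:,2]>lo)&(reg[:,2]<hi)]; print(lo,len(q),np.median(q,0),q.mean(0)); 
    if len(q)>8: print(cv2.minAreaRect((q[:,:2]*1000).astype(np.float32)))
E
```

```text
bench [0.2913 0.3095 0.0012]
bench [ 0.2583 -0.1582 -0.0017]
bench [ 0.1774  0.4033 -0.0016]
243 217 [0.4779 0.3048 0.0568]
190 220 [0.4691 0.4249 0.0416]
273 171 [0.5791 0.2425 0.0593]
375 176 [0.5686 0.0248 0.0893]
460 165 [ 0.5852 -0.1315  0.1497]
462 197 [ 0.5244 -0.1397  0.1358]
330 176 [0.5609 0.119  0.1332]
S 250 187 [0.4757 0.3074 0.0488]
S 437 278 [ 0.5188 -0.1529  0.1343]
0.03 485 [0.4766 0.3081 0.0387] [0.4772 0.3111 0.0381]
((477.6529846191406, 312.5624084472656), (80.11260986328125, 39.757904052734375), 73.32975769042969)
0.05 66 [0.4778 0.3125 0.0568] [0.4777 0.3126 0.0568]
((477.2230224609375, 312.72711181640625), (17.08425521850586, 18.329051971435547), 51.031681060791016)
```

```bash
python3 - <<'E'
from h import *
np.set_printoptions(precision=4,suppress=True)
dt=np.load("top0_d.npy");ds=np.load("side0_d.npy")
T=cloud("top",dt);S=cloud("side",ds)
def rect(P,box,lo,hi,nm):
    u0,v0,u1,v1=box; q=P[v0:v1,u0:u1].reshape(-1,3); q=q[(q[:,2]>lo)&(q[:,2]<hi)]
    print(nm,len(q),"med",np.median(q,0),"rect",cv2.minAreaRect((q[:,:2]*1000).astype(np.float32)))
for P,n,bh,bf,bs in [(T,"T",(415,130,505,195),(338,150,410,200),(440,170,530,220)),(S,"S",(390,215,495,310),(310,185,410,250),(380,220,490,335))]:
    rect(P,bh,.14,.16,n+" head top"); rect(P,bf,.08,.0935,n+" floor"); rect(P,bf,.0935,.1,n+" lips")
E
```

```text
T head top 2440 med [ 0.588  -0.1343  0.1492] rect ((583.8469848632812, -135.44845581054688), (81.84087371826172, 129.8756561279297), 6.584366798400879)
T floor 1611 med [0.5687 0.0335 0.0895] rect ((570.092041015625, 37.01451110839844), (64.67633819580078, 136.73915100097656), 6.70246696472168)
T lips 201 med [0.5869 0.0342 0.0953] rect ((570.52783203125, 32.196102142333984), (60.08992004394531, 121.14470672607422), 6.347695350646973)
S head top 2659 med [ 0.5814 -0.1363  0.148 ] rect ((565.811767578125, -137.11154174804688), (116.49665069580078, 129.8878631591797), 6.329378604888916)
S floor 1611 med [0.5608 0.0394 0.0882] rect ((566.5728149414062, 58.45023727416992), (66.32643127441406, 179.9611053466797), 6.386518478393555)
S lips 164 med [0.5481 0.052  0.0948] rect ((569.5966186523438, 31.1800537109375), (60.2567024230957, 195.29098510742188), 6.418015003204346)
```

View pics/cropblk.png

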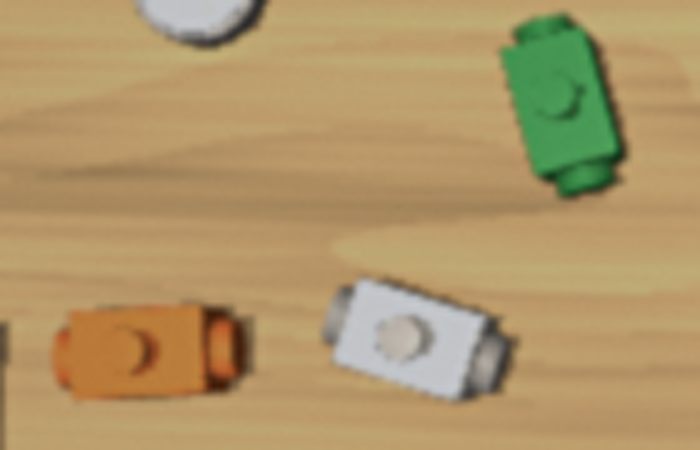

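View pics/cropprs.png

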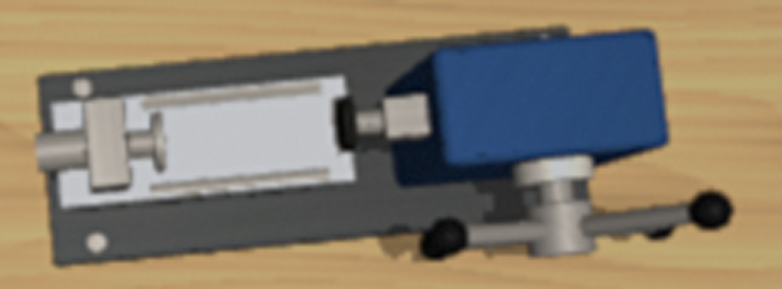

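Crop shows the silver block with two steel flanges and a cap, at crop (400,340), i.e. top (240,218). The press crop shows the pad at about (345,122) and the end stop on the left. Next I'll refine the press frame and the spoke angles.

```bash
python3 - <<'E'
from h import *
np.set_printoptions(precision=1,suppress=True)
for n in ["top","side"]:
    d=np.load(f"{n}0_d.npy");p=np.load(f"{n}0_p.npy").astype(int);P=cloud(n,d)
    for yaw in [6.45]:
        a=np.radians(yaw);ex=np.array([np.cos(a),np.sin(a)]);ey=np.array([-ex[1],ex[0]])
        X=P[...,:2]@ex*1000;Y=P[...,:2]@ey*1000;Z=P[...,2]*1000
        roi=(P[...,0]>.4)&(P[...,0]<.7)&(P[...,1]>-.3)&(P[...,1]<.2)
        blue=roi&(p[...,2]>p[...,0]*1.6)&(abs(Z-149)<5)
        q=X[blue],Y[blue]
        print(n,"head X",np.percentile(q[0],[.5,99.5]),"Y",np.percentile(q[1],[.5,99.5]),blue.sum(), cv2.minAreaRect((P[blue][:,:2]*1000).astype(np.float32)))
        ymid=np.percentile(q[1],[.5,99.5]).mean()+125
        lips=roi&(Z>93.5)&(Z<99)&(Y-ymid>5)&(Y-ymid<85)
        h,e=np.histogram(X[lips],bins=np.arange(540,640,2)); print([(int(b),int(c)) for b,c in zip(e,h) if c])
        fl=roi&(abs(Z-89)<3)&(Y-ymid>0)&(Y-ymid<90); print("floor X",np.percentile(X[fl],[1,50,99]),"Z",np.median(Z[fl]),"Y0",ymid)
        xm=np.percentile(q[0],[.5,99.5]).mean()
        # black balls
        blk=roi&(p.sum(-1)<90)&(Z>15)&(X-xm<-55)&(abs(Y-ymid+130)<130)
        nl,lab,st,c=cv2.connectedComponentsWithStats(blk.astype(np.uint8))
        for i in range(1,nl):
            if st[i,4]>8:
                k=lab==i; print("ball",np.round(c[i]),st[i,4],np.array([np.median(X[k])-xm,np.median(Y[k])-ymid,np.median(Z[k])]))
        # pad & plunger: Y profile along centre line Z>95
        cl=roi&(abs(X-xm)<12)&(Z>92)&(Y-ymid>-60)&(Y-ymid<150)
        h,e=np.histogram(Y[cl]-ymid,bins=np.arange(-60,150,4)); print("centre",[(int(b),int(c)) for b,c in zip(e,h) if c])
E
```

```text
top head X [536.8 603.7] Y [-261.6 -136.6] 2270 ((588.9429931640625, -133.58334350585938), (69.00662231445312, 127.38729095458984), 6.488470077514648)
[(540, 22), (542, 29), (544, 10), (578, 1), (580, 1), (594, 6), (596, 26), (598, 35), (600, 6)]
floor X [538.8 570.2 602. ] Z 89.41383267468628 Y0 -74.11936225894368
ball [508. 197.] 86 [ -74.9 -180.1  206.9]
ball [430. 205.] 107 [-75.5 -51.6 179.3]
centre [(-60, 24), (-56, 26), (-52, 25), (-48, 25), (-44, 25), (-40, 38), (-36, 14), (-32, 15), (-28, 11), (-24, 8), (-20, 22), (-16, 42), (-12, 15), (-8, 1), (0, 1), (8, 1), (12, 4), (16, 1), (20, 2), (24, 1), (28, 1), (32, 1), (36, 2), (48, 1), (52, 1), (68, 1), (76, 1), (80, 1), (84, 1), (88, 2), (92, 15), (96, 28), (100, 16), (104, 17), (108, 17), (112, 14), (116, 24), (120, 24), (124, 24), (128, 24), (132, 25), (136, 24), (140, 22), (144, 24)]
side head X [535.9 600.6] Y [-261.9 -137.3] 2195 ((586.9048461914062, -134.31793212890625), (66.89102935791016, 126.72728729248047), 6.9016828536987305)
[(540, 23), (542, 15), (594, 5), (596, 19), (598, 13)]
floor X [538.1 569.2 596.8] Z 88.35731683161413 Y0 -74.55910361732958
ball [395. 242.] 103 [-78.7 -52.  177.5]
ball [475. 276.] 138 [ -78.1 -181.4  204. ]
ball [395. 286.] 54 [-79.5 -75.4  45.4]
ball [466. 322.] 67 [ -78.8 -210.7   72.7]
centre [(-60, 6), (-56, 34), (-52, 35), (-48, 31), (-44, 33), (-40, 27), (-36, 11), (-32, 16), (-28, 14), (-24, 14), (-20, 43), (-16, 22), (-12, 6), (92, 59), (96, 16), (100, 2), (104, 10), (108, 14), (112, 16), (116, 64), (120, 16), (124, 15), (128, 18), (132, 15), (136, 18), (140, 2), (144, 9)]
```

```bash
cat >> h.py <<'E'
np.set_printoptions(precision=4,suppress=True)
YAW=np.radians(6.5); EX=np.array([np.cos(YAW),np.sin(YAW)]); EY=np.array([-EX[1],EX[0]]); O=.570*EX-.0743*EY
def pw(x,y,z): return np.append(O+x*EX+y*EY,z)   # press->world (m)
def wp(p): q=np.asarray(p)[:2]-O; return np.array([q@EX,q@EY,p[2]])
def Rd(psi): 
    c,s=np.cos(np.radians(psi)),np.sin(np.radians(psi)); return R.from_matrix(np.array([[-s,c,0],[c,s,0],[0,0,-1.]]))
def rows(T,start=None):
    s=r.get_state(); p0,R0=(s["tool_pos"],R.from_quat(s["eef_rot"])) if start is None else (np.array(start[0]),Rd(start[1]))
    for p,psi in T:
        d=R0.inv().apply(np.array(p)-p0)/.06; a=(R0.inv()*Rd(psi)).as_rotvec(degrees=True)/6
        print(f'dx {d[0]:.2f} dy {d[1]:.2f} dz {d[2]:.2f}  ax {a[0]:.2f} ay {a[1]:.2f} az {a[2]:.2f}')
def st():
    s=r.get_state(); m=R.from_quat(s["eef_rot"]).as_matrix()
    print("t",round(s["clock"],2),"tcp",s["tool_pos"],"press",wp(s["tool_pos"]),"psi",np.degrees(np.arctan2(m[1,1],m[0,1])).round(2),"z",m[:,2],"F",s["contact_force"].round(1),"open",s["opening"].round(3))
E
python3 - <<'E'
from h import *
print(pw(0,0,0),pw(0,.041,.09),pw(-.075,-.130,.12)); st()
A=np.array([.4775,.3126])
rows([((.42,-.15,.28),-45),((.4775,.3126,.20),-16.7)])
rows([((.4775,.3126,.20),-16.7),((.4775,.3126,.038),-16.7)],start=((.42,-.15,.28),-45))
E
```

```text
[ 0.5747 -0.0093  0.    ] [0.5701 0.0314 0.09  ] [ 0.5149 -0.147   0.12  ]Traceback (most recent call last):
  File "<stdin>", line 2, in <module>
  File "h.py", line 29, in st
    print("t",round(s["clock"],2),"tcp",s["tool_pos"],"press",wp(s["tool_pos"]),"psi",np.degrees(np.arctan2(m[1,1],m[0,1])).round(2),"z",m[:,2],"F",s["contact_force"].round(1),"open",s["opening"].round(3))
                                                                                                                                                                                       ^^^^^^^^^^^^^^^^^^
AttributeError: 'float' object has no attribute 'round'
```

```bash
sed -i 's/s\["opening"\].round(3)/round(float(s["opening"]),3)/; s/s\["contact_force"\].round(1)/np.round(s["contact_force"],1)/' h.py
python3 - <<'E'
from h import *
st()
rows([((.42,-.15,.28),-45),((.4775,.3126,.20),-16.7)])
rows([((.4775,.3126,.20),-16.7),((.4775,.3126,.038),-16.7)],start=((.42,-.15,.28),-45))
E
```

```text
t 0.1 tcp [ 0.2315 -0.58    0.263 ] press [-0.4057 -0.5282  0.263 ] psi -68.23 z [-0.0007  0.0014 -1.    ] F [-0.2 -0.9 -0.8] open 1.002
dx 5.58 dy -5.49 dz -0.28  ax -0.02 ay -0.00 az -3.87
dx 9.33 dy -12.29 dz 1.07  ax -0.01 ay -0.01 az -8.59
dx 6.13 dy -4.77 dz 1.33  ax 0.00 ay 0.00 az -4.72
dx 6.13 dy -4.77 dz 4.03  ax 0.00 ay 0.00 az -4.72
```

servo_tool(
  deltas=[
    {"dx":0.5,"dy":-0.5,"dz":-0.03,"az":-0.3,"hand":70},
    {"dx":1.2,"dy":-1.18,"dz":-0.06,"az":-0.8,"hand":70},
    {"dx":1.9,"dy":-1.87,"dz":-0.1,"az":-1.3,"hand":70},
    {"dx":2.6,"dy":-2.56,"dz":-0.13,"az":-1.8,"hand":70},
    {"dx":3.3,"dy":-3.25,"dz":-0.17,"az":-2.3,"hand":70},
    {"dx":4.0,"dy":-3.94,"dz":-0.2,"az":-2.8,"hand":70},
    {"dx":4.7,"dy":-4.63,"dz":-0.24,"az":-3.3,"hand":70},
    {"dx":5.3,"dy":-5.2,"dz":-0.28,"az":-3.7,"hand":70},
    {"dx":5.58,"dy":-5.49,"dz":-0.28,"az":-3.87,"hand":70},
  ],
)

```text
schema error: expected keys dx, dy, dz, ax, ay, az, hand
```

servo_tool(
  deltas=[
    {"dx":0.5,"dy":-0.5,"dz":-0.03,"ax":0,"ay":0,"az":-0.3,"hand":70},
    {"dx":1.2,"dy":-1.18,"dz":-0.06,"ax":0,"ay":0,"az":-0.8,"hand":70},
    {"dx":1.9,"dy":-1.87,"dz":-0.1,"ax":0,"ay":0,"az":-1.3,"hand":70},
    {"dx":2.6,"dy":-2.56,"dz":-0.13,"ax":0,"ay":0,"az":-1.8,"hand":70},
    {"dx":3.3,"dy":-3.25,"dz":-0.17,"ax":0,"ay":0,"az":-2.3,"hand":70},
    {"dx":4.0,"dy":-3.94,"dz":-0.2,"ax":0,"ay":0,"az":-2.8,"hand":70},
    {"dx":4.7,"dy":-4.63,"dz":-0.24,"ax":0,"ay":0,"az":-3.3,"hand":70},
    {"dx":5.3,"dy":-5.2,"dz":-0.28,"ax":0,"ay":0,"az":-3.7,"hand":70},
    {"dx":5.58,"dy":-5.49,"dz":-0.28,"ax":0,"ay":0,"az":-3.87,"hand":70},
  ],
)

```text
clock: 1.23
tool_pos: [0.4216, -0.1474, 0.2807]
eef_rot: [0.923, 0.385, 0.001, -0.0]
contact_force: [-0.0, -1.0, 0.3]
opening: 0.794
```

```bash
python3 - <<'E'
from h import *
st()
rows([((.4775,.3126,.16),-16.7),((.4775,.3126,.038),-16.7)])
rows([((.4775,.3126,.16),-16.7),((.4775,.3126,.038),-16.7)],start=((.42,-.15,.28),-45))
E
```

```text
t 1.23 tcp [ 0.4216 -0.1474  0.2807] press [-0.1678 -0.1199  0.2807] psi -44.72 z [ 0.0008  0.0009 -1.    ] F [-0.  -1.   0.3] open 0.794
dx 6.10 dy -4.73 dz 2.02  ax 0.00 ay -0.01 az -4.67
dx 6.10 dy -4.73 dz 4.05  ax 0.00 ay -0.01 az -4.67
dx 6.13 dy -4.77 dz 2.00  ax 0.00 ay 0.00 az -4.72
dx 6.13 dy -4.77 dz 4.03  ax 0.00 ay 0.00 az -4.72
```

servo_tool(
  deltas=[
    {"dx":0.6,"dy":-0.47,"dz":0.2,"ax":0,"ay":0,"az":-0.5,"hand":70},
    {"dx":1.3,"dy":-1.0,"dz":0.4,"ax":0,"ay":0,"az":-1.0,"hand":70},
    {"dx":2.1,"dy":-1.63,"dz":0.65,"ax":0,"ay":0,"az":-1.6,"hand":70},
    {"dx":2.85,"dy":-2.2,"dz":0.9,"ax":0,"ay":0,"az":-2.2,"hand":70},
    {"dx":3.6,"dy":-2.8,"dz":1.2,"ax":0,"ay":0,"az":-2.8,"hand":70},
    {"dx":4.4,"dy":-3.4,"dz":1.45,"ax":0,"ay":0,"az":-3.4,"hand":70},
    {"dx":5.1,"dy":-3.95,"dz":1.7,"ax":0,"ay":0,"az":-4.0,"hand":70},
    {"dx":5.75,"dy":-4.45,"dz":1.9,"ax":0,"ay":0,"az":-4.5,"hand":70},
    {"dx":6.1,"dy":-4.74,"dz":2.0,"ax":0,"ay":0,"az":-4.7,"hand":70},
    {"dx":6.1,"dy":-4.74,"dz":2.0,"ax":0,"ay":0,"az":-4.7,"hand":70},
  ],
)

```text
clock: 2.48
tool_pos: [0.4775, 0.3119, 0.1598]
eef_rot: [0.802, 0.597, -0.0, -0.001]
contact_force: [-0.3, -0.8, -0.1]
opening: 0.793
```

```bash
python3 - <<'E'
from h import *
st()
rows([((.4775,.3126,.038),-16.7)])
p,d=snap("side","side1"); 
a=cv2.resize(cv2.imread("pics/side1.png")[100:300,150:400],None,fx=3,fy=3); cv2.imwrite("pics/side1c.png",a)
E
```

```text
t 2.48 tcp [0.4775 0.3119 0.1598] press [-0.0603  0.3301  0.1598] psi -16.62 z [-0.0011  0.0013 -1.    ] F [-0.3 -0.8 -0.1] open 0.793
dx 0.01 dy -0.00 dz 2.03  ax -0.01 ay -0.01 az 0.01
```

View pics/side1c.png

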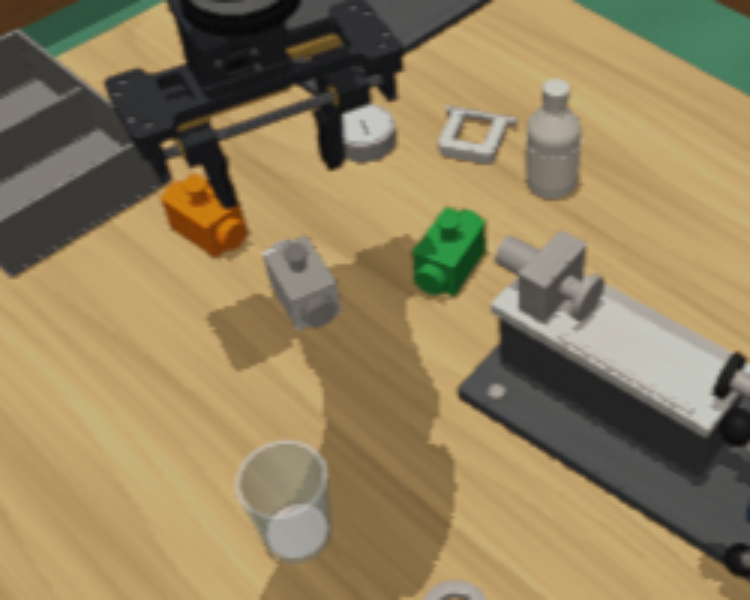

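The gripper hangs squarely over the silver block (crop 300,285), with the green and orange ones clear. Descending.

servo_tool(
  deltas=[
    {"dx":0,"dy":0,"dz":0.5,"ax":0,"ay":0,"az":0,"hand":70},
    {"dx":0,"dy":0,"dz":1.1,"ax":0,"ay":0,"az":0,"hand":70},
    {"dx":0,"dy":0,"dz":1.6,"ax":0,"ay":0,"az":0,"hand":70},
    {"dx":0,"dy":0,"dz":1.9,"ax":0,"ay":0,"az":0,"hand":70},
    {"dx":0,"dy":0,"dz":2.03,"ax":0,"ay":0,"az":0,"hand":70},
    {"dx":0,"dy":0,"dz":2.03,"ax":0,"ay":0,"az":0,"hand":50},
    {"dx":0,"dy":0,"dz":2.03,"ax":0,"ay":0,"az":0,"hand":36},
    {"dx":0,"dy":0,"dz":2.03,"ax":0,"ay":0,"az":0,"hand":30},
    {"dx":0,"dy":0,"dz":2.03,"ax":0,"ay":0,"az":0,"hand":30},
    {"dx":0,"dy":0,"dz":2.03,"ax":0,"ay":0,"az":0,"hand":30},
  ],
  newtons=30,
)

```text
clock: 3.78
tool_pos: [0.4785, 0.3099, 0.0394]
eef_rot: [0.803, 0.596, 0.0, -0.0]
contact_force: [-1.2, -0.2, 5.8]
opening: 0.452
```

```bash
python3 - <<'E'
from h import *
st()
g=pw(0,.041,.09+.038)
rows([((.4775,.3126,.20),-16.7),(pw(0,.041,.20),6.5)])
rows([(pw(0,.041,.20),6.5)],start=((.4775,.3126,.20),-16.7))
E
```

```text
t 3.77 tcp [0.4785 0.3099 0.0394] press [-0.0595  0.328   0.0394] psi -16.8 z [ 0.0007  0.0007 -1.    ] F [-1.2 -0.2  5.8] open 0.452
dx 0.04 dy -0.03 dz -2.68  ax 0.00 ay -0.01 az -0.02
dx -4.00 dy 2.80 dz -2.68  ax 0.01 ay -0.01 az -3.88
dx -4.04 dy 2.82 dz 0.00  ax 0.00 ay 0.00 az -3.87
```

servo_tool(
  deltas=[
    {"dx":0,"dy":0,"dz":0,"ax":0,"ay":0,"az":0,"hand":30},
    {"dx":0,"dy":0,"dz":-0.2,"ax":0,"ay":0,"az":0,"hand":30},
    {"dx":0,"dy":0,"dz":-0.6,"ax":0,"ay":0,"az":0,"hand":30},
    {"dx":0,"dy":0,"dz":-1.2,"ax":0,"ay":0,"az":0,"hand":30},
    {"dx":0,"dy":0,"dz":-1.9,"ax":0,"ay":0,"az":0,"hand":30},
    {"dx":0,"dy":0,"dz":-2.5,"ax":0,"ay":0,"az":0,"hand":30},
    {"dx":0,"dy":0,"dz":-2.7,"ax":0,"ay":0,"az":0,"hand":30},
  ],
)

```text
clock: 4.65
tool_pos: [0.4792, 0.3098, 0.203]
eef_rot: [0.803, 0.596, 0.002, 0.0]
contact_force: [-0.9, -0.0, -3.5]
opening: 0.453
```

```bash
python3 - <<'E'
from h import *
st()
p,d=snap("side","side2"); 
a=cv2.resize(cv2.imread("pics/side2.png")[60:260,150:400],None,fx=3,fy=3); cv2.imwrite("pics/side2c.png",a)
rows([(pw(0,.041,.20),6.5)])
E
```

```text
t 4.65 tcp [0.4792 0.3098 0.203 ] press [-0.0588  0.3278  0.203 ] psi -16.84 z [ 0.003  0.002 -1.   ] F [-0.9 -0.  -3.5] open 0.453
dx -4.00 dy 2.79 dz 0.05  ax 0.03 ay -0.02 az -3.89
```

View pics/side2c.png

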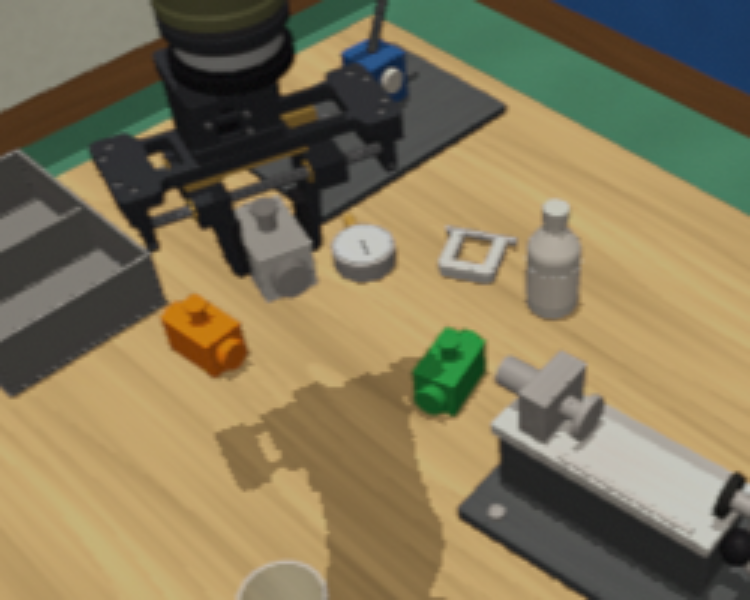

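Block is lifted and held upright (crop 275,250), green and orange undisturbed. I'll check where it sits in the hand.

```bash
python3 - <<'E'
from h import *
s=r.get_state(); R0=R.from_quat(s["eef_rot"]); p0=s["tool_pos"]
P=cloud("side",np.load("side2_d.npy")); im=cv2.imread("pics/side2.png").astype(int)
# rows/cols of crop: cap (265,212)/3+(150,60); body face
for c in [(265,208),(265,214),(258,212),(272,212),(255,245),(270,240),(285,235),(290,275),(290,280),(262,290),(310,270)]:
    u,v=150+c[0]//3,60+c[1]//3; print(c,(R0.inv().apply(P[v,u]-p0)*1000).round(1),im[v,u])
E
```

```text
(265, 208) [  0.4  -0.9 -16.2] [106 112 118]
(265, 214) [ -5.   -3.2 -15.8] [100 106 111]
(258, 212) [ -0.2  -5.5 -15.9] [105 111 117]
(272, 212) [ -5.2   1.2 -16.7] [101 106 111]
(255, 245) [ -9.2 -14.7   2.4] [135 143 148]
(270, 240) [-13.8  -5.2   0.3] [133 141 146]
(285, 235) [-11.8   6.3   1.4] [134 141 146]
(290, 275) [-36.   -3.5  13.6] [76 81 85]
(290, 280) [-37.6  -4.8  17.1] [75 80 83]
(262, 290) [-21.  -20.4  31.7] [ 94 100 105]
(310, 270) [-35.7  11.4  17.8] [76 80 83]
```

servo_tool(
  deltas=[
    {"dx":-0.4,"dy":0.28,"dz":0,"ax":0,"ay":0,"az":-0.4,"hand":30},
    {"dx":-1.0,"dy":0.7,"dz":0,"ax":0,"ay":0,"az":-1.0,"hand":30},
    {"dx":-1.6,"dy":1.12,"dz":0,"ax":0,"ay":0,"az":-1.6,"hand":30},
    {"dx":-2.2,"dy":1.54,"dz":0,"ax":0,"ay":0,"az":-2.2,"hand":30},
    {"dx":-2.8,"dy":1.96,"dz":0,"ax":0,"ay":0,"az":-2.8,"hand":30},
    {"dx":-3.4,"dy":2.38,"dz":0,"ax":0,"ay":0,"az":-3.3,"hand":30},
    {"dx":-3.8,"dy":2.65,"dz":0,"ax":0,"ay":0,"az":-3.7,"hand":30},
    {"dx":-4.0,"dy":2.79,"dz":0,"ax":0,"ay":0,"az":-3.9,"hand":30},
    {"dx":-4.0,"dy":2.79,"dz":0,"ax":0,"ay":0,"az":-3.9,"hand":30},
  ],
)

```text
clock: 5.82
tool_pos: [0.5685, 0.0293, 0.199]
eef_rot: [0.667, 0.745, -0.001, -0.001]
contact_force: [-0.3, 0.2, -2.4]
opening: 0.451
```

```bash
python3 - <<'E'
from h import *
st()
p,d=snap("side","side3"); p,d=snap("top","top3"); 
a=cv2.resize(cv2.imread("pics/side3.png")[100:300,250:500],None,fx=3,fy=3); cv2.imwrite("pics/side3c.png",a)
rows([(pw(0,.0385,.1305),6.5)])
E
```

```text
t 5.83 tcp [0.5685 0.0293 0.199 ] press [-0.0018  0.0391  0.199 ] psi 6.4 z [-0.0028 -0.0012 -1.    ] F [-0.3  0.2 -2.4] open 0.451
dx -0.06 dy 0.03 dz 1.15  ax -0.02 ay -0.01 az 0.02
```

View pics/side3c.png

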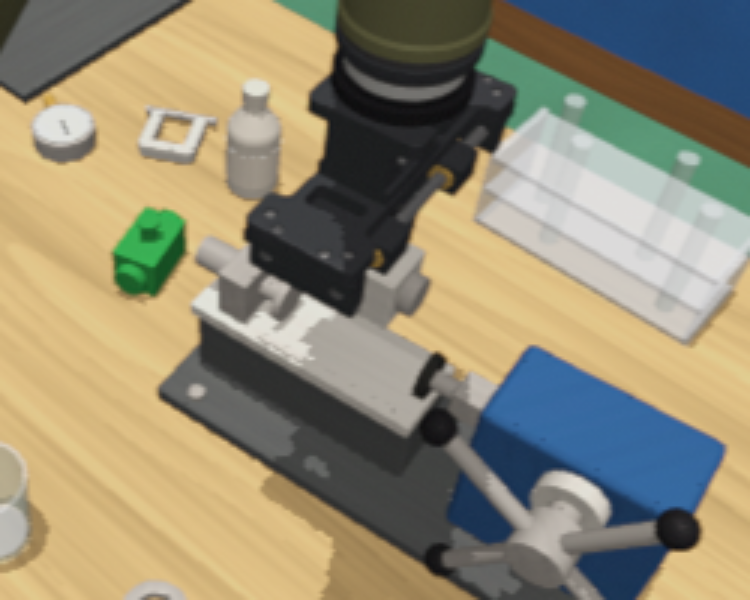

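The block hangs over the channel (crop 400,285), flanges along it, and clears the end stop (crop 245,285). Lowering.

servo_tool(
  deltas=[
    {"dx":-0.02,"dy":0.02,"dz":0.2,"ax":0,"ay":0,"az":0,"hand":30},
    {"dx":-0.02,"dy":0.02,"dz":0.5,"ax":0,"ay":0,"az":0,"hand":30},
    {"dx":-0.02,"dy":0.02,"dz":0.8,"ax":0,"ay":0,"az":0,"hand":30},
    {"dx":-0.02,"dy":0.02,"dz":0.95,"ax":0,"ay":0,"az":0,"hand":30},
    {"dx":-0.02,"dy":0.02,"dz":1.05,"ax":0,"ay":0,"az":0,"hand":30},
    {"dx":-0.02,"dy":0.02,"dz":1.05,"ax":0,"ay":0,"az":0,"hand":30},
  ],
)

```text
clock: 6.68
tool_pos: [0.5705, 0.0304, 0.1375]
eef_rot: [0.665, 0.747, -0.0, -0.0]
contact_force: [0.2, -0.5, -2.8]
opening: 0.456
```

```bash
python3 - <<'E'
from h import *
st()
p,d=snap("side","side4"); p,d=snap("top","top4"); 
a=cv2.resize(cv2.imread("pics/side4.png")[150:270,290:440],None,fx=4,fy=4); cv2.imwrite("pics/side4c.png",a)
rows([(pw(0,.0385,.1305),6.5)])
E
```

```text
t 6.67 tcp [0.5705 0.0304 0.1375] press [0.0002 0.04   0.1375] psi 6.6 z [-0.0003 -0.0001 -1.    ] F [ 0.2 -0.5 -2.8] open 0.456
dx -0.02 dy -0.01 dz 0.13  ax 0.01 ay 0.00 az 0.01
```

View pics/side4c.png

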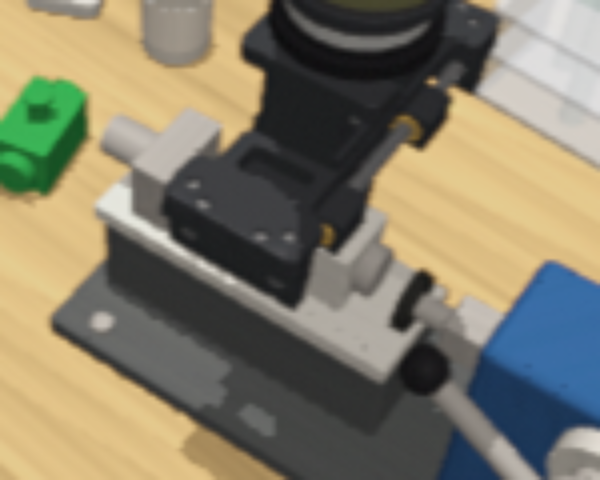

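The block sits between plunger and pad, with a gap before the pad (crop 410,295). Lowering the last few mm.

servo_tool(
  deltas=[
    {"dx":-0.01,"dy":0,"dz":0.05,"ax":0,"ay":0,"az":0,"hand":30},
    {"dx":-0.01,"dy":0,"dz":0.09,"ax":0,"ay":0,"az":0,"hand":30},
    {"dx":-0.01,"dy":0,"dz":0.12,"ax":0,"ay":0,"az":0,"hand":30},
    {"dx":-0.01,"dy":0,"dz":0.12,"ax":0,"ay":0,"az":0,"hand":30},
  ],
)

```text
clock: 7.28
tool_pos: [0.5705, 0.0296, 0.1304]
eef_rot: [0.665, 0.747, -0.0, -0.0]
contact_force: [0.2, 0.3, -3.2]
opening: 0.454
```

```bash
python3 - <<'E'
from h import *
st()
P=cloud("side",np.load("side4_d.npy"))
E
```

```text
t 7.28 tcp [0.5705 0.0296 0.1304] press [0.0002 0.0392 0.1304] psi 6.59 z [-0.0002 -0.0001 -1.    ] F [ 0.2  0.3 -3.2] open 0.454
```

servo_tool(
  deltas=[
    {"dx":0,"dy":0,"dz":0.02,"ax":0,"ay":0,"az":0,"hand":30},
    {"dx":0,"dy":0,"dz":0.03,"ax":0,"ay":0,"az":0,"hand":30},
    {"dx":0,"dy":0,"dz":0.03,"ax":0,"ay":0,"az":0,"hand":30},
  ],
)

```text
clock: 7.65
tool_pos: [0.5707, 0.0297, 0.1294]
eef_rot: [0.665, 0.747, 0.0, 0.0]
contact_force: [-1.5, 0.2, 5.7]
opening: 0.452
```

Contact with the floor (+5.7 N). Release and lift.

servo_tool(
  deltas=[
    {"dx":0,"dy":0,"dz":0,"ax":0,"ay":0,"az":0,"hand":46},
    {"dx":0,"dy":0,"dz":0,"ax":0,"ay":0,"az":0,"hand":56},
    {"dx":0,"dy":0,"dz":0,"ax":0,"ay":0,"az":0,"hand":62},
    {"dx":0,"dy":0,"dz":-0.3,"ax":0,"ay":0,"az":0,"hand":62},
    {"dx":0,"dy":0,"dz":-0.9,"ax":0,"ay":0,"az":0,"hand":62},
    {"dx":0,"dy":0,"dz":-1.7,"ax":0,"ay":0,"az":0,"hand":62},
    {"dx":0,"dy":0,"dz":-2.5,"ax":0,"ay":0,"az":0,"hand":62},
    {"dx":0,"dy":0,"dz":-2.9,"ax":0,"ay":0,"az":0,"hand":62},
  ],
)

```text
clock: 8.65
tool_pos: [0.5714, 0.0302, 0.3068]
eef_rot: [0.665, 0.747, 0.002, 0.002]
contact_force: [-0.3, -1.0, -0.1]
opening: 0.7
```

```bash
python3 - <<'E'
from h import *
st()
p,d=snap("side","side5")
a=cv2.resize(cv2.imread("pics/side5.png")[150:340,290:500],None,fx=3.8,fy=3.1); cv2.imwrite("pics/side5c.png",cv2.resize(cv2.imread("pics/side5.png")[150:340,290:500],None,fx=3.1,fy=3.1))
# plan: go to -y side of the handle
H=pw(-.075,-.130,.120)
rows([(pw(-.075,-.05,.33),6.5),(pw(-.075,-.24,.30),6.5)])
E
```

```text
t 8.65 tcp [0.5714 0.0302 0.3068] press [0.0012 0.0396 0.3068] psi 6.59 z [ 0.0051  0.001  -1.    ] F [-0.3 -1.  -0.1] open 0.7
dx -1.50 dy -1.29 dz -0.36  ax 0.09 ay -0.00 az 0.01
dx -4.66 dy -1.30 dz 0.14  ax 0.09 ay -0.00 az 0.01
```

View pics/side5c.png

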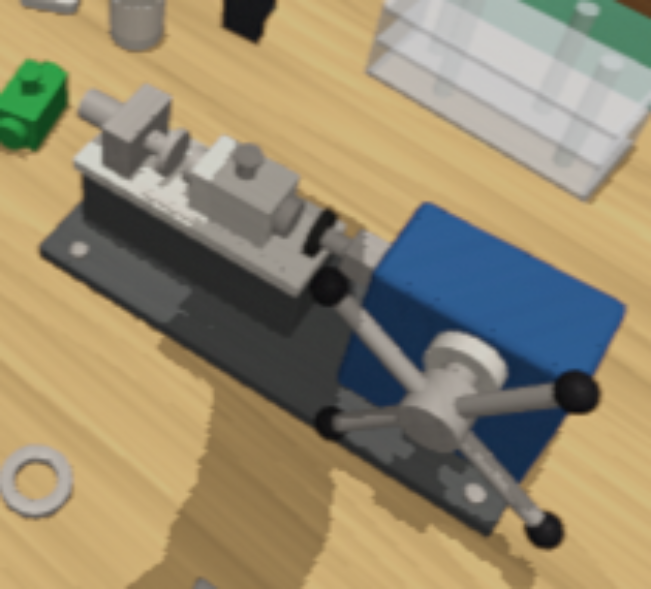

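The block stands in the channel, stub up, flanges along it (crop 245,190), and the jaws are clear. Next I plan the spoke pushes with a small contact model of finger against spoke.

```bash
cat >> h.py <<'E'
HY,HZ=-.130,.120
def ycont(th,zt,hw=.009):
    """tool centre y (press) at which closed finger (half width hw, tip z zt, vertical) just touches -y side of spoke at th (rad)"""
    t=np.linspace(.0,.095,400); best=1e9
    rr=np.where(t<.0949,.006,.011)
    ph=np.linspace(0,2*np.pi,181)
    yy=HY+t[:,None]*np.sin(th)+rr[:,None]*np.cos(ph); zz=HZ+t[:,None]*np.cos(th)+rr[:,None]*np.sin(ph)
    m=(zz>=zt)&(zz<=zt+.064)
    return (yy[m].min()-hw) if m.any() else np.nan
def tcp_for(deg,zt): return pw(-.075,ycont(np.radians(deg),zt),zt+.025)
E
python3 - <<'E'
from h import *
for deg in range(-35,75,5):
    o=[]
    for zt in (.19,.185,.18,.175,.17,.165,.16): o.append(ycont(np.radians(deg),zt)*1000)
    print(deg,np.round(o,1))
rows([(pw(-.075,-.05,.31),6.5),(pw(-.075,-.225,.31),6.5),(pw(-.075,-.225,.21),6.5)])
E
```

```text
-35 [-204.5 -204.5 -204.5 -204.5 -204.5 -204.5 -204.5]
-30 [-197.5 -197.5 -197.5 -197.5 -197.5 -197.5 -197.5]
-25 [-190.1 -190.1 -190.1 -190.1 -190.1 -190.1 -190.1]
-20 [-182.5 -182.5 -182.5 -182.5 -182.5 -182.5 -182.5]
-15 [-174.6 -174.6 -174.6 -174.6 -174.6 -174.6 -174.6]
-10 [-166.5 -166.5 -166.5 -166.5 -166.5 -166.5 -166.5]
-5 [-158.3 -158.3 -158.3 -158.3 -158.3 -158.3 -158.3]
0 [-150. -150. -150. -150. -150. -150. -150.]
5 [-141.7 -141.7 -141.7 -141.7 -141.7 -141.7 -141.7]
10 [-133.5 -133.6 -134.5 -135.4 -136.3 -137.1 -138. ]
15 [-126.4 -127.8 -129.1 -130.5 -131.8 -133.1 -134.5]
20 [-119.9 -121.7 -123.5 -125.3 -127.2 -129.  -130.8]
25 [-113.  -115.3 -117.6 -119.9 -122.3 -124.6 -127. ]
30 [-105.5 -108.4 -111.2 -114.2 -117.1 -119.9 -122.8]
35 [ -97.3 -100.8 -104.3 -107.8 -111.3 -114.8 -118.3]
40 [ -88.9  -92.2  -96.5 -100.6 -104.9 -109.  -113.2]
45 [ -82.4  -82.8  -87.5  -92.5  -97.4 -102.5 -107.5]
50 [ -72.4  -76.4  -77.2  -82.7  -88.7  -94.7 -100.6]
55 [  nan -64.2 -70.5 -72.2 -78.  -85.2 -92.3]
60 [  nan   nan   nan -64.6 -67.4 -73.  -81.6]
65 [  nan   nan   nan   nan -57.7 -62.6 -67.4]
70 [  nan   nan   nan   nan   nan   nan -57.6]
dx -1.50 dy -1.29 dz -0.03  ax 0.09 ay -0.00 az 0.01
dx -4.41 dy -1.29 dz -0.03  ax 0.09 ay -0.00 az 0.01
dx -4.41 dy -1.31 dz 1.64  ax 0.09 ay -0.00 az 0.01
```

servo_tool(
  deltas=[
    {"dx":-0.5,"dy":-0.3,"dz":-0.03,"ax":0,"ay":0,"az":0,"hand":0},
    {"dx":-1.2,"dy":-0.6,"dz":-0.03,"ax":0,"ay":0,"az":0,"hand":0},
    {"dx":-2.0,"dy":-0.9,"dz":-0.03,"ax":0,"ay":0,"az":0,"hand":0},
    {"dx":-2.8,"dy":-1.1,"dz":-0.03,"ax":0,"ay":0,"az":0,"hand":0},
    {"dx":-3.6,"dy":-1.3,"dz":-0.03,"ax":0,"ay":0,"az":0,"hand":0},
    {"dx":-4.2,"dy":-1.3,"dz":-0.03,"ax":0,"ay":0,"az":0,"hand":0},
    {"dx":-4.41,"dy":-1.3,"dz":0.3,"ax":0.1,"ay":0,"az":0,"hand":0},
    {"dx":-4.41,"dy":-1.3,"dz":0.9,"ax":0.1,"ay":0,"az":0,"hand":0},
    {"dx":-4.41,"dy":-1.3,"dz":1.5,"ax":0.1,"ay":0,"az":0,"hand":0},
    {"dx":-4.41,"dy":-1.3,"dz":1.7,"ax":0.1,"ay":0,"az":0,"hand":0},
  ],
)

```text
clock: 9.95
tool_pos: [0.522, -0.2399, 0.198]
eef_rot: [0.664, 0.747, -0.005, -0.006]
contact_force: [0.1, -0.0, 0.6]
opening: 0.005
```

```bash
python3 - <<'E'
from h import *
st()
p,d=snap("side","side6")
cv2.imwrite("pics/side6c.png",cv2.resize(cv2.imread("pics/side6.png")[150:340,310:520],None,fx=3.1,fy=3.1))
zt=lambda g: .18 if g<=30 else .18-(g-30)*.0012
rows([(tcp_for(g,zt(g)),6.5) for g in range(-33,61,6)])
E
```

```text
t 9.95 tcp [ 0.522  -0.2399  0.198 ] press [-0.0785 -0.2232  0.198 ] psi 6.74 z [-0.0153  0.0015 -0.9999] F [ 0.1 -0.   0.6] open 0.005
dx 0.36 dy 0.06 dz -0.12  ax -0.14 ay -0.03 az 0.04
dx 0.51 dy 0.06 dz -0.12  ax -0.14 ay -0.03 az 0.04
dx 0.66 dy 0.06 dz -0.12  ax -0.14 ay -0.03 az 0.04
dx 0.81 dy 0.06 dz -0.12  ax -0.14 ay -0.03 az 0.04
dx 0.98 dy 0.06 dz -0.12  ax -0.14 ay -0.03 az 0.04
dx 1.14 dy 0.06 dz -0.12  ax -0.14 ay -0.03 az 0.04
dx 1.31 dy 0.06 dz -0.12  ax -0.14 ay -0.03 az 0.04
dx 1.46 dy 0.06 dz -0.12  ax -0.14 ay -0.03 az 0.04
dx 1.57 dy 0.06 dz -0.12  ax -0.14 ay -0.03 az 0.04
dx 1.68 dy 0.06 dz -0.11  ax -0.14 ay -0.03 az 0.04
dx 1.81 dy 0.06 dz -0.11  ax -0.14 ay -0.03 az 0.04
dx 1.90 dy 0.06 dz -0.05  ax -0.14 ay -0.03 az 0.04
dx 1.94 dy 0.07 dz 0.07  ax -0.14 ay -0.03 az 0.04
dx 1.97 dy 0.07 dz 0.19  ax -0.14 ay -0.03 az 0.04
dx 1.96 dy 0.07 dz 0.31  ax -0.14 ay -0.03 az 0.04
dx 1.93 dy 0.07 dz 0.43  ax -0.14 ay -0.03 az 0.04
```

View pics/side6c.png

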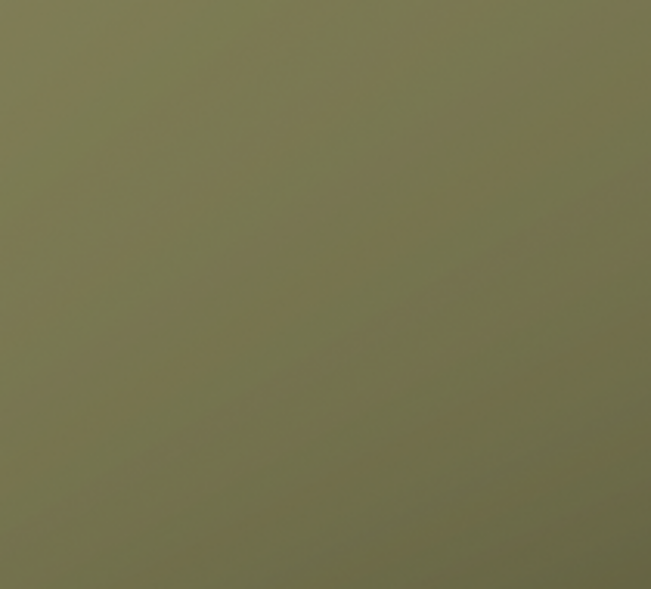

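The side view is blocked by the arm here, so I'll use the top view and force. First push, up to about 30 degrees.

servo_tool(
  deltas=[
    {"dx":0.3,"dy":0.05,"dz":-0.12,"ax":-0.1,"ay":0,"az":0,"hand":0},
    {"dx":0.45,"dy":0.05,"dz":-0.12,"ax":-0.1,"ay":0,"az":0,"hand":0},
    {"dx":0.6,"dy":0.05,"dz":-0.12,"ax":-0.1,"ay":0,"az":0,"hand":0},
    {"dx":0.75,"dy":0.05,"dz":-0.12,"ax":-0.1,"ay":0,"az":0,"hand":0},
    {"dx":0.9,"dy":0.05,"dz":-0.12,"ax":-0.1,"ay":0,"az":0,"hand":0},
  ],
)

```text
clock: 10.62
tool_pos: [0.5223, -0.1914, 0.2113]
eef_rot: [0.666, 0.746, -0.0, 0.005]
contact_force: [0.4, -8.8, 5.8]
opening: 0.004
```

```bash
python3 - <<'E'
from h import *
st()
p,d=snap("top","top6")
cv2.imwrite("pics/top6c.png",cv2.resize(cv2.imread("pics/top6.png")[120:240,300:540],None,fx=3.2,fy=3.2))
zt=lambda g: .18 if g<=30 else .18-(g-30)*.0012
rows([(tcp_for(g,zt(g)),6.5) for g in range(-21,61,6)])
E
```

```text
t 10.62 tcp [ 0.5223 -0.1914  0.2113] press [-0.0727 -0.175   0.2113] psi 6.43 z [ 0.0068 -0.0074 -1.    ] F [ 0.4 -8.8  5.8] open 0.004
dx -0.19 dy -0.04 dz 0.11  ax 0.05 ay 0.06 az 0.01
dx -0.03 dy -0.04 dz 0.10  ax 0.05 ay 0.06 az 0.01
dx 0.13 dy -0.04 dz 0.10  ax 0.05 ay 0.06 az 0.01
dx 0.30 dy -0.04 dz 0.10  ax 0.05 ay 0.06 az 0.01
dx 0.46 dy -0.04 dz 0.10  ax 0.05 ay 0.06 az 0.01
dx 0.62 dy -0.04 dz 0.10  ax 0.05 ay 0.06 az 0.01
dx 0.73 dy -0.04 dz 0.10  ax 0.05 ay 0.06 az 0.01
dx 0.84 dy -0.04 dz 0.10  ax 0.05 ay 0.06 az 0.01
dx 0.96 dy -0.04 dz 0.10  ax 0.05 ay 0.06 az 0.01
dx 1.06 dy -0.04 dz 0.16  ax 0.05 ay 0.06 az 0.01
dx 1.10 dy -0.04 dz 0.28  ax 0.05 ay 0.06 az 0.01
dx 1.13 dy -0.04 dz 0.40  ax 0.05 ay 0.06 az 0.01
dx 1.13 dy -0.04 dz 0.52  ax 0.05 ay 0.06 az 0.01
dx 1.09 dy -0.04 dz 0.64  ax 0.05 ay 0.06 az 0.01
```

View pics/top6c.png

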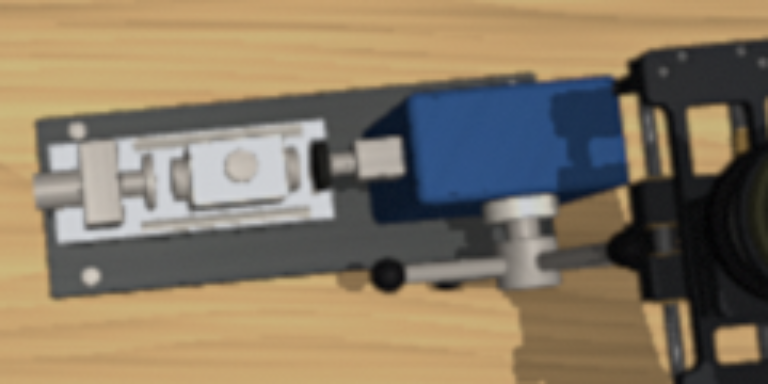

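The finger is on the ball (crop 625,248) and the handle is turning; the block is square in the channel (crop 240,168). Carrying on.

servo_tool(
  deltas=[
    {"dx":0.16,"dy":-0.04,"dz":0.05,"ax":0,"ay":0,"az":0,"hand":0},
    {"dx":0.32,"dy":-0.04,"dz":0.1,"ax":0,"ay":0,"az":0,"hand":0},
    {"dx":0.48,"dy":-0.04,"dz":0.1,"ax":0,"ay":0,"az":0,"hand":0},
    {"dx":0.64,"dy":-0.04,"dz":0.1,"ax":0,"ay":0,"az":0,"hand":0},
    {"dx":0.76,"dy":-0.04,"dz":0.1,"ax":0,"ay":0,"az":0,"hand":0},
    {"dx":0.88,"dy":-0.04,"dz":0.12,"ax":0,"ay":0,"az":0,"hand":0},
    {"dx":1.0,"dy":-0.04,"dz":0.14,"ax":0,"ay":0,"az":0,"hand":0},
    {"dx":1.08,"dy":-0.04,"dz":0.2,"ax":0,"ay":0,"az":0,"hand":0},
  ],
)

```text
clock: 11.68
tool_pos: [0.5122, -0.1266, 0.1984]
eef_rot: [0.666, 0.746, -0.0, 0.004]
contact_force: [0.7, -8.4, 5.5]
opening: 0.003
```

```bash
python3 - <<'E'
from h import *
st()
p,d=snap("top","top7")
cv2.imwrite("pics/top7c.png",cv2.resize(cv2.imread("pics/top7.png")[120:240,300:540],None,fx=3.2,fy=3.2))
zt=lambda g: .18 if g<=30 else .18-(g-30)*.0012
rows([(tcp_for(g,zt(g)),6.5) for g in range(21,61,6)])
y,z=wp(r.get_state()["tool_pos"])[1:]
for g in range(10,60,4): print(g, round((ycont(np.radians(g),z-.025)-y)*1000,1),end="; ")
E
```

```text
t 11.68 tcp [ 0.5122 -0.1266  0.1984] press [-0.0754 -0.1095  0.1984] psi 6.46 z [ 0.0054 -0.0057 -1.    ] F [ 0.7 -8.4  5.5] open 0.003
dx -0.23 dy 0.01 dz -0.11  ax 0.04 ay 0.05 az 0.00
dx -0.11 dy 0.01 dz -0.12  ax 0.04 ay 0.05 az 0.00
dx -0.02 dy 0.01 dz -0.06  ax 0.04 ay 0.05 az 0.00
dx 0.03 dy 0.01 dz 0.06  ax 0.04 ay 0.05 az 0.00
dx 0.05 dy 0.01 dz 0.18  ax 0.04 ay 0.05 az 0.00
dx 0.05 dy 0.01 dz 0.30  ax 0.04 ay 0.05 az 0.00
dx 0.02 dy 0.01 dz 0.42  ax 0.04 ay 0.05 az 0.00
10 -27.3; 14 -23.5; 18 -19.6; 22 -15.6; 26 -11.4; 30 -6.9; 34 -2.0; 38 3.3; 42 9.2; 46 15.8; 50 23.3; 54 32.3; 58 39.4;
```

View pics/top7c.png

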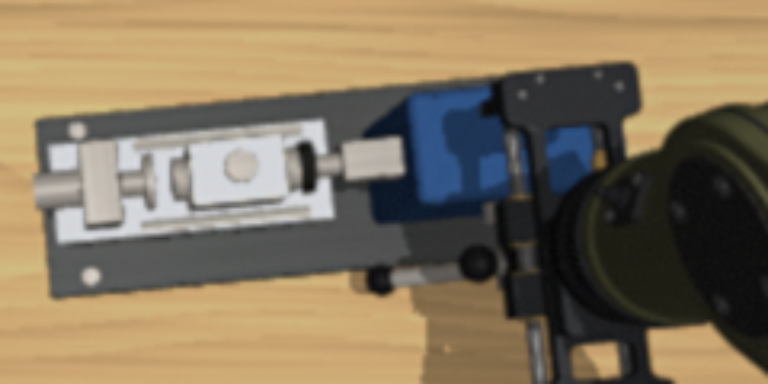

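servo_tool(
  deltas=[
    {"dx":0.06,"dy":0,"dz":0.1,"ax":0,"ay":0,"az":0,"hand":0},
    {"dx":0.09,"dy":0,"dz":0.2,"ax":0,"ay":0,"az":0,"hand":0},
    {"dx":0.1,"dy":0,"dz":0.3,"ax":0,"ay":0,"az":0,"hand":0},
    {"dx":0.09,"dy":0,"dz":0.4,"ax":0,"ay":0,"az":0,"hand":0},
    {"dx":0.08,"dy":0,"dz":0.45,"ax":0,"ay":0,"az":0,"hand":0},
  ],
)

```text
clock: 12.35
tool_pos: [0.5128, -0.1169, 0.1726]
eef_rot: [0.665, 0.747, 0.003, 0.003]
contact_force: [-2.2, 0.9, 14.5]
opening: 0.003
```

```bash
python3 - <<'E'
from h import *
st()
y,z=wp(r.get_state()["tool_pos"])[1:]
for g in range(40,72,4): print(g, round((ycont(np.radians(g),z-.025)-y)*1000,1),end="; ")
print()
rows([(pw(-.075,-.11,.30),6.5),(pw(-.075,-.225,.30),6.5)])
E
```

```text
t 12.35 tcp [ 0.5128 -0.1169  0.1726] press [-0.0738 -0.0999  0.1726] psi 6.7 z [ 0.0082  0.0005 -1.    ] F [-2.2  0.9 14.5] open 0.003
40 -23.7; 44 -20.8; 48 -17.3; 52 -13.5; 56 -8.9; 60 -3.2; 64 3.8; 68 13.3; 
dx -0.17 dy -0.00 dz -2.12  ax 0.08 ay 0.00 az 0.03
dx -2.09 dy -0.01 dz -2.12  ax 0.08 ay 0.00 az 0.03
```

servo_tool(
  deltas=[
    {"dx":-0.1,"dy":0,"dz":-0.4,"ax":0,"ay":0,"az":0,"hand":0},
    {"dx":-0.17,"dy":0,"dz":-1.1,"ax":0,"ay":0,"az":0,"hand":0},
    {"dx":-0.3,"dy":0,"dz":-1.9,"ax":0,"ay":0,"az":0,"hand":0},
    {"dx":-0.9,"dy":0,"dz":-2.12,"ax":0,"ay":0,"az":0,"hand":0},
    {"dx":-1.6,"dy":0,"dz":-2.12,"ax":0,"ay":0,"az":0,"hand":0},
    {"dx":-2.2,"dy":0,"dz":-2.12,"ax":0,"ay":0,"az":0,"hand":0},
    {"dx":-2.2,"dy":0,"dz":-2.12,"ax":0,"ay":0,"az":0,"hand":0},
  ],
)

```text
clock: 13.22
tool_pos: [0.5254, -0.2525, 0.2976]
eef_rot: [0.667, 0.745, 0.0, 0.002]
contact_force: [-0.3, 0.4, 0.3]
opening: 0.007
```

```bash
cat >> h.py <<'E'
def balls(n,name):
    p,d=snap(n,name); P=cloud(n,d); p=p.astype(int)
    Q=(P[...,:2]-O); X=Q@EX;Y=Q@EY;Z=P[...,2]
    blk=(p.sum(-1)<100)&(Z>.03)&(abs(X+.075)<.02)&(abs(Y-HY)<.12)&(Z<.235)
    nl,lab,s,c=cv2.connectedComponentsWithStats(blk.astype(np.uint8))
    cam=eyes.camera_model(n)["pose"][:3,3]
    for i in range(1,nl):
        if s[i,4]>15:
            k=lab==i; m=np.median(P[k],0); v=(m-cam)/np.linalg.norm(m-cam); b=m+v*.0075; q=wp(b)
            print(n,"ball px",np.round(c[i]),s[i,4],"press",q,"r",np.hypot(q[1]-HY,q[2]-HZ).round(4),"ang",np.degrees(np.arctan2(q[1]-HY,q[2]-HZ)).round(1))
    return X,Y,Z,p
E
python3 - <<'E'
from h import *
st()
X,Y,Z,p=balls("top","top8")
cv2.imwrite("pics/top8c.png",cv2.resize(cv2.imread("pics/top8.png")[120:240,300:540],None,fx=3.2,fy=3.2))
rows([(pw(-.075,-.22,.31),6.5),(pw(-.075,-.22,.205),6.5)])
E
python3 - <<'E'
# same estimator on the start pictures as reference
from h import *
import h
for n in ("top","side"):
    h.snap=lambda a,b:(np.load(f"{a}0_p.npy"),np.load(f"{a}0_d.npy")); h.balls(n,"x")
E
```

```text
t 13.22 tcp [ 0.5254 -0.2525  0.2976] press [-0.0766 -0.2361  0.2976] psi 6.34 z [ 0.0028 -0.0022 -1.    ] F [-0.3  0.4  0.3] open 0.007
top ball px [504. 197.] 111 press [-0.0751 -0.1769  0.204 ] r 0.0962 ang -29.2
top ball px [428. 205.] 91 press [-0.0753 -0.0483  0.1651] r 0.0933 ang 61.1
dx 0.23 dy 0.02 dz -0.21  ax 0.02 ay 0.01 az 0.00
dx 0.23 dy 0.01 dz 1.54  ax 0.02 ay 0.01 az 0.00
top ball px [508. 197.] 91 press [-0.0751 -0.1833  0.2   ] r 0.0961 ang -33.6
top ball px [430. 205.] 112 press [-0.0745 -0.0538  0.172 ] r 0.0923 ang 55.7
side ball px [395. 242.] 109 press [-0.0758 -0.0519  0.1715] r 0.0936 ang 56.6
side ball px [475. 276.] 145 press [-0.0754 -0.1827  0.1983] r 0.0944 ang -34.0
side ball px [395. 286.] 56 press [-0.0769 -0.0753  0.0389] r 0.0979 ang 146.0
side ball px [466. 322.] 72 press [-0.0773 -0.2116  0.0667] r 0.0975 ang -123.2
```

View pics/top8c.png

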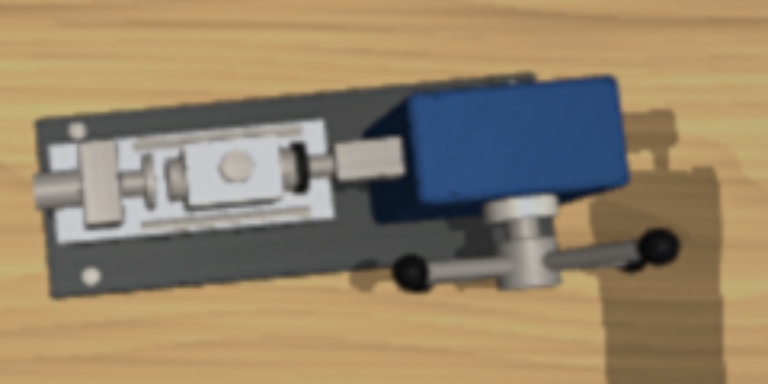

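Handle is now at about 151 degrees (started at 56.5). The pad touches the block and a few mm gap remains to the plunger (crop 160,180). Torque computed from the earlier force readings is 0.60, 0.61 and 0.54 N m, which matches the stated drag. I'll set up the second spoke.

```bash
cat >> h.py <<'E'
def torque():
    s=r.get_state(); f=-np.asarray(s["contact_force"]); fy=f[:2]@EY; fz=f[2]; q=wp(s["tool_pos"]); zt=q[2]-.025
    gs=np.radians(np.arange(-45,70,.25)); ys=np.array([ycont(g,zt) for g in gs]); th=gs[np.nanargmin(abs(ys-q[1]))]
    zb,yb=.095*np.cos(th),.095*np.sin(th)-.011
    if abs(HY+yb-.009-ycont(th,zt))<3e-4: c=(yb,zb); k="ball"
    else: c=(q[1]+.009-HY,zt-HZ); k="edge"
    print("theta(model)",np.degrees(th).round(1),k,"fy fz",fy.round(2),fz.round(2),"torque",(fy*c[1]-fz*c[0]).round(3))
E
python3 - <<'E'
from h import *
X,Y,Z=None,None,None
d=np.load("top8_d.npy");P=cloud("top",d);Q=P[...,:2]-O;X=Q@EX*1e3;Y=Q@EY*1e3;Z=P[...,2]*1e3
m=(abs(X)<14)&(Z>100)&(Y>70)&(Y<125)
for y0 in np.arange(70,125,2):
    k=m&(Y>=y0)&(Y<y0+2)
    if k.any(): print(y0,k.sum(),np.round(np.percentile(Z[k],[10,90]),0))
E
```

```text
70 14 [129. 131.]
72 13 [128. 130.]
74 21 [116. 129.]
76 15 [114. 124.]
78 13 [113. 124.]
80 14 [114. 124.]
82 13 [117. 123.]
84 9 [105. 122.]
92 8 [121. 126.]
94 14 [120. 128.]
96 15 [121. 127.]
98 16 [108. 127.]
100 8 [113. 119.]
102 8 [114. 117.]
104 8 [114. 118.]
106 8 [113. 118.]
108 8 [112. 117.]
110 8 [113. 117.]
112 7 [115. 118.]
114 8 [115. 131.]
116 14 [129. 133.]
118 14 [130. 133.]
120 14 [130. 133.]
122 14 [129. 132.]
124 8 [130. 132.]
```

servo_tool(
  deltas=[
    {"dx":0.2,"dy":0,"dz":0.2,"ax":0,"ay":0,"az":0,"hand":0},
    {"dx":0.23,"dy":0.01,"dz":0.7,"ax":0,"ay":0,"az":0,"hand":0},
    {"dx":0.23,"dy":0.01,"dz":1.2,"ax":0,"ay":0,"az":0,"hand":0},
    {"dx":0.23,"dy":0.01,"dz":1.35,"ax":0,"ay":0,"az":0,"hand":0},
    {"dx":0.23,"dy":0.01,"dz":1.35,"ax":0,"ay":0,"az":0,"hand":0},
  ],
)

```text
clock: 13.9
tool_pos: [0.5242, -0.235, 0.2151]
eef_rot: [0.665, 0.747, 0.0, -0.0]
contact_force: [-0.6, 0.2, 0.2]
opening: 0.002
```

```bash
python3 - <<'E'
from h import *
st()
rows([(tcp_for(g,.192),6.5) for g in range(-30,33,3)])
E
```

```text
t 13.9 tcp [ 0.5242 -0.235   0.2151] press [-0.0758 -0.2186  0.2151] psi 6.7 z [-0.0004  0.0009 -1.    ] F [-0.6  0.2  0.2] open 0.002
dx 0.35 dy 0.01 dz -0.03  ax -0.00 ay -0.01 az 0.03
dx 0.42 dy 0.01 dz -0.03  ax -0.00 ay -0.01 az 0.03
dx 0.50 dy 0.02 dz -0.03  ax -0.00 ay -0.01 az 0.03
dx 0.58 dy 0.02 dz -0.03  ax -0.00 ay -0.01 az 0.03
dx 0.65 dy 0.02 dz -0.03  ax -0.00 ay -0.01 az 0.03
dx 0.73 dy 0.02 dz -0.03  ax -0.00 ay -0.01 az 0.03
dx 0.81 dy 0.02 dz -0.03  ax -0.00 ay -0.01 az 0.03
dx 0.89 dy 0.02 dz -0.03  ax -0.00 ay -0.01 az 0.03
dx 0.98 dy 0.02 dz -0.03  ax -0.00 ay -0.01 az 0.03
dx 1.06 dy 0.02 dz -0.03  ax -0.00 ay -0.01 az 0.03
dx 1.14 dy 0.02 dz -0.03  ax -0.00 ay -0.01 az 0.03
dx 1.23 dy 0.02 dz -0.03  ax -0.00 ay -0.01 az 0.03
dx 1.31 dy 0.02 dz -0.03  ax -0.00 ay -0.01 az 0.03
dx 1.39 dy 0.02 dz -0.03  ax -0.00 ay -0.01 az 0.03
dx 1.47 dy 0.02 dz -0.03  ax -0.00 ay -0.01 az 0.03
dx 1.54 dy 0.02 dz -0.03  ax -0.00 ay -0.01 az 0.03
dx 1.61 dy 0.02 dz -0.03  ax -0.00 ay -0.01 az 0.03
dx 1.68 dy 0.02 dz -0.03  ax -0.00 ay -0.01 az 0.03
dx 1.75 dy 0.02 dz -0.03  ax -0.00 ay -0.01 az 0.03
dx 1.83 dy 0.02 dz -0.03  ax -0.00 ay -0.01 az 0.03
dx 1.90 dy 0.02 dz -0.03  ax -0.00 ay -0.01 az 0.03
```

The gap is about 7 mm (flange end at y about 85.5, plunger at about 92.5), so I expect contact near handle 3.2–3.4 rad, i.e. spoke lean about +4 to +15 degrees. Pushing to lean about -6 first.

servo_tool(
  deltas=[
    {"dx":0.3,"dy":0.02,"dz":-0.03,"ax":0,"ay":0,"az":0,"hand":0},
    {"dx":0.42,"dy":0.02,"dz":-0.03,"ax":0,"ay":0,"az":0,"hand":0},
    {"dx":0.54,"dy":0.02,"dz":-0.03,"ax":0,"ay":0,"az":0,"hand":0},
    {"dx":0.66,"dy":0.02,"dz":-0.03,"ax":0,"ay":0,"az":0,"hand":0},
    {"dx":0.78,"dy":0.02,"dz":-0.03,"ax":0,"ay":0,"az":0,"hand":0},
    {"dx":0.88,"dy":0.02,"dz":-0.03,"ax":0,"ay":0,"az":0,"hand":0},
    {"dx":0.96,"dy":0.02,"dz":-0.03,"ax":0,"ay":0,"az":0,"hand":0},
  ],
)

```text
clock: 14.78
tool_pos: [0.5202, -0.1819, 0.219]
eef_rot: [0.666, 0.746, -0.0, 0.004]
contact_force: [0.9, -7.7, 5.7]
opening: 0.004
```

```bash
python3 - <<'E'
from h import *
st(); torque()
E
```

```text
t 14.78 tcp [ 0.5202 -0.1819  0.219 ] press [-0.0737 -0.1653  0.219 ] psi 6.46 z [ 0.0049 -0.0056 -1.    ] F [ 0.9 -7.7  5.7] open 0.004
theta(model) -9.2 ball fy fz 7.71 -5.66 torque 0.574
```

servo_tool(
  deltas=[
    {"dx":0.08,"dy":0,"dz":0.02,"ax":0,"ay":0,"az":0,"hand":0},
    {"dx":0.16,"dy":0,"dz":0.03,"ax":0,"ay":0,"az":0,"hand":0},
  ],
)

```text
clock: 15.02
tool_pos: [0.5189, -0.1721, 0.217]
eef_rot: [0.666, 0.746, -0.0, 0.003]
contact_force: [0.6, -7.1, 4.9]
opening: 0.001
```

```bash
python3 - <<'E'
from h import *
st(); torque()
E
```

```text
t 15.03 tcp [ 0.5189 -0.1721  0.217 ] press [-0.0739 -0.1554  0.217 ] psi 6.47 z [ 0.0044 -0.0049 -1.    ] F [ 0.6 -7.1  4.9] open 0.001
theta(model) -3.2 ball fy fz 7.1 -4.94 torque 0.593
```

servo_tool(
  deltas=[
    {"dx":0.08,"dy":0,"dz":0,"ax":0,"ay":0,"az":0,"hand":0},
  ],
)

```text
clock: 15.15
tool_pos: [0.5183, -0.1671, 0.2169]
eef_rot: [0.666, 0.746, -0.0, 0.003]
contact_force: [0.8, -6.6, 3.8]
opening: 0.006
```

```bash
python3 - <<'E'
from h import *
st(); torque()
E
```

```text
t 15.15 tcp [ 0.5183 -0.1671  0.2169] press [-0.0739 -0.1504  0.2169] psi 6.48 z [ 0.0042 -0.0046 -1.    ] F [ 0.8 -6.6  3.8] open 0.006
theta(model) -0.2 ball fy fz 6.68 -3.84 torque 0.591
```

servo_tool(
  deltas=[
    {"dx":0.08,"dy":0,"dz":0,"ax":0,"ay":0,"az":0,"hand":0},
  ],
)

```text
clock: 15.28
tool_pos: [0.5178, -0.1622, 0.2169]
eef_rot: [0.666, 0.746, -0.0, 0.003]
contact_force: [1.5, -5.9, 4.2]
opening: 0.002
```

```bash
python3 - <<'E'
from h import *
st(); torque()
E
```

```text
t 15.28 tcp [ 0.5178 -0.1622  0.2169] press [-0.0739 -0.1454  0.2169] psi 6.48 z [ 0.0042 -0.0044 -1.    ] F [ 1.5 -5.9  4.2] open 0.002
theta(model) 2.8 ball fy fz 6.06 -4.24 torque 0.547
```

servo_tool(
  deltas=[
    {"dx":0.06,"dy":0,"dz":0,"ax":0,"ay":0,"az":0,"hand":0},
  ],
)

```text
clock: 15.4
tool_pos: [0.5173, -0.1584, 0.2169]
eef_rot: [0.666, 0.746, -0.0, 0.003]
contact_force: [1.1, -5.5, 3.9]
opening: 0.002
```

```bash
python3 - <<'E'
from h import *
torque()
E
```

```text
theta(model) 5.0 ball fy fz 5.55 -3.94 torque 0.514
```

servo_tool(
  deltas=[
    {"dx":0.06,"dy":0,"dz":0,"ax":0,"ay":0,"az":0,"hand":0},
  ],
)

```text
clock: 15.52
tool_pos: [0.5169, -0.1548, 0.2169]
eef_rot: [0.666, 0.746, -0.0, 0.003]
contact_force: [0.2, -5.6, 3.9]
opening: 0.001
```

```bash
python3 - <<'E'
from h import *
torque()
E
```

```text
theta(model) 7.3 ball fy fz 5.64 -3.87 torque 0.535
```

servo_tool(
  deltas=[
    {"dx":0.06,"dy":0,"dz":0,"ax":0,"ay":0,"az":0,"hand":0},
  ],
)

```text
clock: 15.65
tool_pos: [0.5164, -0.1512, 0.2167]
eef_rot: [0.666, 0.746, -0.0, 0.003]
contact_force: [2.0, -5.8, 3.6]
opening: 0.007
```

```bash
python3 - <<'E'
from h import *
torque(); st()
E
```

```text
theta(model) 9.5 ball fy fz 5.99 -3.64 torque 0.578
t 15.65 tcp [ 0.5164 -0.1512  0.2167] press [-0.074  -0.1344  0.2167] psi 6.5 z [ 0.0039 -0.0039 -1.    ] F [ 2.  -5.8  3.6] open 0.007
```

```bash
python3 - <<'E'
from h import *
p,d=snap("top","top9")
cv2.imwrite("pics/top9c.png",cv2.resize(cv2.imread("pics/top9.png")[145:205,300:420],None,fx=6,fy=6,interpolation=cv2.INTER_CUBIC))
E
```

```text
(no output)
```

View pics/top9c.png

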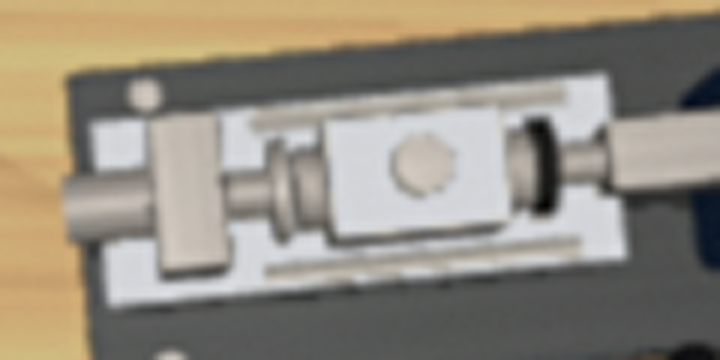

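servo_tool(
  deltas=[
    {"dx":0.06,"dy":0,"dz":0,"ax":0,"ay":0,"az":0,"hand":0},
  ],
)

```text
clock: 15.82
tool_pos: [0.516, -0.1478, 0.2165]
eef_rot: [0.666, 0.746, -0.0, 0.003]
contact_force: [2.7, -6.2, -0.8]
opening: 0.005
```

```bash
python3 - <<'E'
from h import *
torque()
E
```

```text
theta(model) 11.5 ball fy fz 6.42 0.84 torque 0.591
```

servo_tool(
  deltas=[
    {"dx":0.06,"dy":0,"dz":0,"ax":0,"ay":0,"az":0,"hand":0},
  ],
)

```text
clock: 15.95
tool_pos: [0.5156, -0.1446, 0.2162]
eef_rot: [0.666, 0.746, -0.0, 0.003]
contact_force: [2.4, -7.8, -3.7]
opening: 0.005
```

```bash
python3 - <<'E'
from h import *
torque(); st()
E
```

```text
theta(model) 13.8 edge fy fz 8.04 3.68 torque 0.531
t 15.95 tcp [ 0.5156 -0.1446  0.2162] press [-0.0741 -0.1278  0.2162] psi 6.48 z [ 0.0037 -0.0043 -1.    ] F [ 2.4 -7.8 -3.7] open 0.005
```

Just about touching the plunger by the picture (flange at crop 300, plunger disc at 285). The finger edge sits in the notch below the ball, which makes the torque reading ambiguous, so I lower it onto the spoke.

servo_tool(
  deltas=[
    {"dx":-0.04,"dy":0,"dz":0.1,"ax":0,"ay":0,"az":0,"hand":0},
    {"dx":-0.02,"dy":0,"dz":0.15,"ax":0,"ay":0,"az":0,"hand":0},
  ],
)

```text
clock: 16.2
tool_pos: [0.5158, -0.1456, 0.2076]
eef_rot: [0.666, 0.746, -0.0, 0.003]
contact_force: [0.8, -8.0, 9.1]
opening: 0.002
```

```bash
python3 - <<'E'
from h import *
torque();st()
E
```

```text
theta(model) 14.8 edge fy fz 8.0 -9.05 torque 0.593
t 16.2 tcp [ 0.5158 -0.1456  0.2076] press [-0.074  -0.1288  0.2076] psi 6.48 z [ 0.0037 -0.004  -1.    ] F [ 0.8 -8.   9.1] open 0.002
```

servo_tool(
  deltas=[
    {"dx":0.03,"dy":0,"dz":0,"ax":0,"ay":0,"az":0,"hand":0},
  ],
)

```text
clock: 16.32
tool_pos: [0.5156, -0.1442, 0.2073]
eef_rot: [0.666, 0.746, -0.0, 0.003]
contact_force: [1.9, -8.7, 3.7]
opening: 0.002
```

```bash
python3 - <<'E'
from h import *
torque()
E
```

```text
theta(model) 16.0 edge fy fz 8.82 -3.69 torque 0.592
```

servo_tool(
  deltas=[
    {"dx":0.03,"dy":0,"dz":0.01,"ax":0,"ay":0,"az":0,"hand":0},
  ],
)

```text
clock: 16.45
tool_pos: [0.5154, -0.1425, 0.2068]
eef_rot: [0.666, 0.746, -0.0, 0.003]
contact_force: [1.7, -8.7, 5.2]
opening: 0.003
```

```bash
python3 - <<'E'
from h import *
torque(); st()
E
```

```text
theta(model) 17.8 edge fy fz 8.82 -5.16 torque 0.614
t 16.45 tcp [ 0.5154 -0.1425  0.2068] press [-0.074  -0.1256  0.2068] psi 6.46 z [ 0.0036 -0.0044 -1.    ] F [ 1.7 -8.7  5.2] open 0.003
```

servo_tool(
  deltas=[
    {"dx":0.04,"dy":0,"dz":0.01,"ax":0,"ay":0,"az":0,"hand":0},
  ],
)

```text
clock: 16.58
tool_pos: [0.5151, -0.1401, 0.2062]
eef_rot: [0.666, 0.746, -0.0, 0.003]
contact_force: [1.3, -7.0, 4.2]
opening: 0.007
```

```bash
python3 - <<'E'
from h import *
torque()
E
```

```text
theta(model) 20.0 edge fy fz 7.12 -4.23 torque 0.502
```

servo_tool(
  deltas=[
    {"dx":0.04,"dy":0,"dz":0.01,"ax":0,"ay":0,"az":0,"hand":0},
  ],
)

```text
clock: 16.7
tool_pos: [0.5148, -0.1377, 0.2055]
eef_rot: [0.666, 0.746, -0.0, 0.003]
contact_force: [1.6, -8.5, 3.6]
opening: 0.005
```

```bash
python3 - <<'E'
from h import *
torque()
E
```

```text
theta(model) 22.2 edge fy fz 8.59 -3.6 torque 0.586
```

servo_tool(
  deltas=[
    {"dx":0.04,"dy":0,"dz":0.01,"ax":0,"ay":0,"az":0,"hand":0},
  ],
)

```text
clock: 16.82
tool_pos: [0.5146, -0.136, 0.205]
eef_rot: [0.666, 0.746, -0.001, 0.003]
contact_force: [2.0, -12.3, 6.2]
opening: 0.004
```

```bash
python3 - <<'E'
from h import *
torque(); st()
p,d=snap("top","top10")
cv2.imwrite("pics/top10c.png",cv2.resize(cv2.imread("pics/top10.png")[145:205,300:420],None,fx=6,fy=6,interpolation=cv2.INTER_CUBIC))
E
```

```text
theta(model) 23.8 edge fy fz 12.45 -6.16 torque 0.869
t 16.82 tcp [ 0.5146 -0.136   0.205 ] press [-0.0741 -0.1191  0.205 ] psi 6.44 z [ 0.0036 -0.0055 -1.    ] F [  2.  -12.3   6.2] open 0.004
```

View pics/top10c.png

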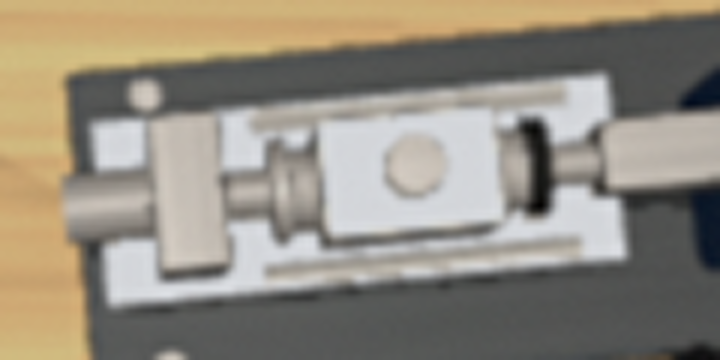

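Torque jumped from 0.55–0.6 to 0.87 N m at lean about 23 degrees, and the picture shows the flange on the plunger (crop 290,190). The spring has taken up, so the target lean is about 43 degrees.

```bash
python3 - <<'E'
from h import *
s=r.get_state()["tool_pos"]; q=wp(s)
for g,zt in ((24,.18),(28,.179),(32,.178),(36,.176),(40,.173),(43,.171)):
    y=ycont(np.radians(g),zt); print(g,zt,"dx",((y-q[1])/.06).round(3),"dz",((q[2]-zt-.025)/.06).round(3))
E
```

```text
24 0.18 dx 0.004 dz -0.001
28 0.179 dx 0.078 dz 0.016
32 0.178 dx 0.155 dz 0.033
36 0.176 dx 0.223 dz 0.066
40 0.173 dx 0.279 dz 0.116
43 0.171 dx 0.324 dz 0.149
```

servo_tool(
  deltas=[
    {"dx":0.04,"dy":0,"dz":0.01,"ax":0,"ay":0,"az":0,"hand":0},
    {"dx":0.08,"dy":0,"dz":0.02,"ax":0,"ay":0,"az":0,"hand":0},
  ],
)

```text
clock: 17.12
tool_pos: [0.5142, -0.1325, 0.2038]
eef_rot: [0.667, 0.745, -0.001, 0.004]
contact_force: [1.9, -12.5, 3.7]
opening: 0.009
```

```bash
python3 - <<'E'
from h import *
torque()
E
```

```text
theta(model) 27.2 edge fy fz 12.66 -3.74 torque 0.832
```

servo_tool(
  deltas=[
    {"dx":0.04,"dy":0,"dz":0.01,"ax":0,"ay":0,"az":0,"hand":0},
    {"dx":0.08,"dy":0,"dz":0.02,"ax":0,"ay":0,"az":0,"hand":0},
  ],
)

```text
clock: 17.38
tool_pos: [0.5137, -0.1286, 0.2023]
eef_rot: [0.667, 0.745, -0.002, 0.004]
contact_force: [3.7, -13.6, 1.2]
opening: 0.006
```

```bash
python3 - <<'E'
from h import *
torque();st()
E
```

```text
theta(model) 31.0 edge fy fz 13.94 -1.23 torque 0.833
t 17.38 tcp [ 0.5137 -0.1286  0.2023] press [-0.0742 -0.1116  0.2023] psi 6.33 z [ 0.0038 -0.0079 -1.    ] F [  3.7 -13.6   1.2] open 0.006
```

servo_tool(
  deltas=[
    {"dx":0.05,"dy":0,"dz":0.03,"ax":0,"ay":0,"az":0,"hand":0},
    {"dx":0.1,"dy":0,"dz":0.06,"ax":0,"ay":0,"az":0,"hand":0},
  ],
)

```text
clock: 17.62
tool_pos: [0.513, -0.1227, 0.1989]
eef_rot: [0.667, 0.745, -0.002, 0.004]
contact_force: [2.8, -14.3, 3.2]
opening: 0.005
```

```bash
python3 - <<'E'
from h import *
torque();st()
E
```

```text
theta(model) 37.2 edge fy fz 14.52 -3.23 torque 0.89
t 17.62 tcp [ 0.513  -0.1227  0.1989] press [-0.0742 -0.1057  0.1989] psi 6.32 z [ 0.0039 -0.008  -1.    ] F [  2.8 -14.3   3.2] open 0.005
```

servo_tool(
  deltas=[
    {"dx":0.04,"dy":0,"dz":0.03,"ax":0,"ay":0,"az":0,"hand":0},
  ],
)

```text
clock: 17.75
tool_pos: [0.5128, -0.1202, 0.1972]
eef_rot: [0.667, 0.745, -0.002, 0.004]
contact_force: [2.5, -12.0, 5.4]
opening: 0.004
```

```bash
python3 - <<'E'
from h import *
torque();st()
p,d=snap("top","top11"); cv2.imwrite("pics/top11c.png",cv2.resize(cv2.imread("pics/top11.png")[145:220,300:440],None,fx=5,fy=5,interpolation=cv2.INTER_CUBIC))
E
```

```text
theta(model) 40.0 edge fy fz 12.19 -5.36 torque 0.827
t 17.75 tcp [ 0.5128 -0.1202  0.1972] press [-0.0742 -0.1032  0.1972] psi 6.32 z [ 0.0039 -0.0079 -1.    ] F [  2.5 -12.    5.4] open 0.004
```

View pics/top11c.png

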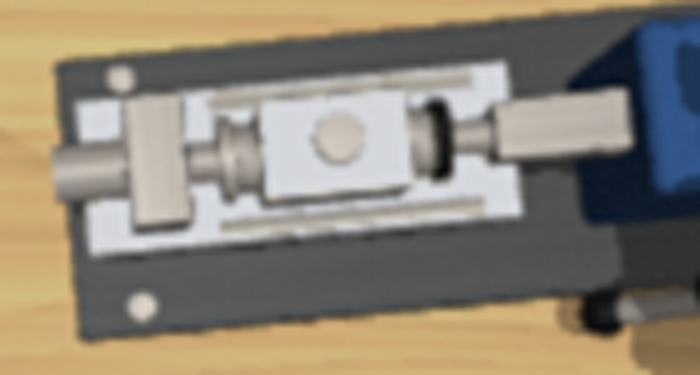

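servo_tool(
  deltas=[
    {"dx":0.04,"dy":0,"dz":0.03,"ax":0,"ay":0,"az":0,"hand":0},
  ],
)

```text
clock: 17.92
tool_pos: [0.5125, -0.118, 0.1955]
eef_rot: [0.667, 0.745, -0.002, 0.004]
contact_force: [2.6, -13.6, 5.0]
opening: 0.007
```

```bash
python3 - <<'E'
from h import *
torque();st()
E
```

```text
theta(model) 42.5 edge fy fz 13.82 -4.96 torque 0.887
t 17.93 tcp [ 0.5125 -0.118   0.1955] press [-0.0742 -0.1009  0.1955] psi 6.31 z [ 0.0039 -0.0081 -1.    ] F [  2.6 -13.6   5. ] open 0.007
```

Lean is about 42.5 degrees, roughly 19–20 past the take-up. Retracting: back off the spoke, up, and aside.

servo_tool(
  deltas=[
    {"dx":-0.2,"dy":0,"dz":-0.1,"ax":0,"ay":0,"az":0,"hand":0},
    {"dx":-0.3,"dy":0,"dz":-0.7,"ax":0,"ay":0,"az":0,"hand":0},
    {"dx":-0.4,"dy":0,"dz":-1.5,"ax":0,"ay":0,"az":0,"hand":0},
    {"dx":-1.0,"dy":-0.3,"dz":-2.0,"ax":0,"ay":0,"az":0,"hand":0},
    {"dx":-1.8,"dy":-0.6,"dz":-2.0,"ax":0,"ay":0,"az":0,"hand":0},
    {"dx":-2.6,"dy":-0.9,"dz":-2.0,"ax":0,"ay":0,"az":0,"hand":0},
    {"dx":-3.4,"dy":-1.2,"dz":-2.0,"ax":0,"ay":0,"az":0,"hand":0},
    {"dx":-4.2,"dy":-1.5,"dz":-2.0,"ax":0,"ay":0,"az":0,"hand":0},
    {"dx":-4.8,"dy":-1.6,"dz":-2.0,"ax":0,"ay":0,"az":0,"hand":0},
    {"dx":-4.8,"dy":-1.6,"dz":-2.0,"ax":0,"ay":0,"az":0,"hand":0},
  ],
)

```text
clock: 19.18
tool_pos: [0.4475, -0.412, 0.3136]
eef_rot: [0.667, 0.745, 0.0, -0.0]
contact_force: [-0.0, 0.2, 0.0]
opening: 0.003
```

```bash
python3 - <<'E'
from h import *
st()
balls("top","top12"); balls("side","side12")
cv2.imwrite("pics/top12c.png",cv2.resize(cv2.imread("pics/top12.png")[140:230,300:540],None,fx=3.2,fy=3.2,interpolation=cv2.INTER_CUBIC))
d=np.load("top12_d.npy");P=cloud("top",d);Q=P[...,:2]-O;X=Q@EX*1e3;Y=Q@EY*1e3;Z=P[...,2]*1e3
k=(Z>142)&(Z<155)&(abs(X)<15)&(Y>20)&(Y<90); print("cap",np.median(X[k]),np.median(Y[k]),Z[k].mean(),k.sum())
k=(abs(X)<30)&(abs(Z-130)<4)&(Y>10)&(Y<80); print("top face",cv2.minAreaRect(np.c_[X[k],Y[k]].astype(np.float32)))
E
```

```text
t 19.18 tcp [ 0.4475 -0.412   0.3136] press [-0.172  -0.3857  0.3136] psi 6.31 z [-0.0001  0.0003 -1.    ] F [-0.   0.2  0. ] open 0.003
top ball px [514. 196.] 83 press [-0.0741 -0.2006  0.1852] r 0.0961 ang -47.3
top ball px [442. 203.] 92 press [-0.0741 -0.0676  0.1906] r 0.0942 ang 41.5
top ball px [421. 206.] 50 press [-0.0733 -0.0613  0.056 ] r 0.0939 ang 132.9
side ball px [406. 241.] 115 press [-0.0759 -0.0674  0.1892] r 0.0933 ang 42.1
side ball px [388. 278.] 60 press [-0.0776 -0.0579  0.054 ] r 0.0978 ang 132.5
side ball px [483. 287.] 135 press [-0.0755 -0.2003  0.1834] r 0.0947 ang -48.0
side ball px [455. 321.] 62 press [-0.0774 -0.1967  0.0486] r 0.0977 ang -136.9
cap -0.18067416938822758 56.52383068667476 147.20640274168505 79
top face ((0.036762237548828125, 45.03417205810547), (39.91358947753906, 69.74713897705078), 0.08777511119842529)
```

View pics/top12c.png

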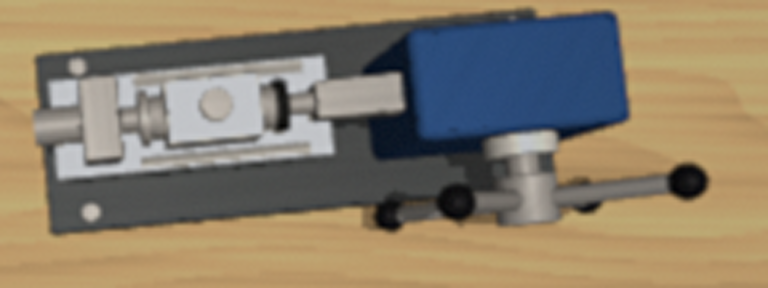

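View pics/side12.png

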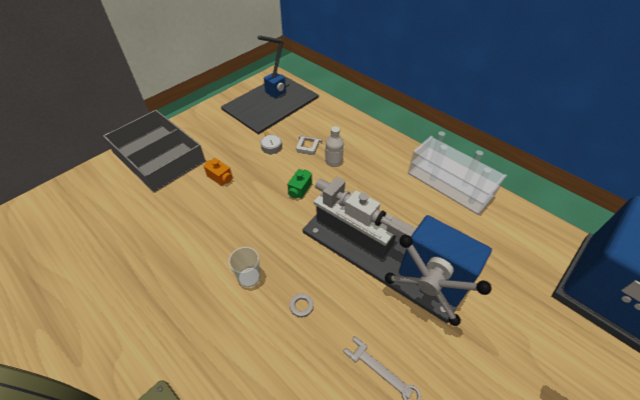

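```bash
python3 - <<'E'
from h import *
g=lambda n:cv2.cvtColor(cv2.imread(f"pics/{n}.png"),cv2.COLOR_BGR2GRAY).astype(np.float32)
b=g("top12")
for nm,ref in (("top8",g("top8")),("top10",g("top10"))):
    for lab,(u0,v0,u1,v1) in {"plunger":(341,164,350,188),"post(fixed)":(322,160,340,195)}.items():
        u0s=u0
        t=cv2.resize(ref[v0:v1,u0:u1],None,fx=8,fy=8,interpolation=cv2.INTER_CUBIC)
        s=cv2.resize(b[v0-2:v1+2,u0-6:u1+4],None,fx=8,fy=8,interpolation=cv2.INTER_CUBIC)
        m=cv2.matchTemplate(s,t,cv2.TM_CCOEFF_NORMED); _,mx,_,l=cv2.minMaxLoc(m)
        print(nm,lab,"shift px",(l[0]/8-6,l[1]/8-2),"mm ~",(-(l[0]/8-6)*2.0),"score",round(mx,3))
E
```

```text
top8 plunger shift px (-1.625, 0.125) mm ~ 3.25 score 0.791
top8 post(fixed) shift px (0.0, 0.0) mm ~ -0.0 score 0.998
top10 plunger shift px (-1.625, 0.125) mm ~ 3.25 score 0.97
top10 post(fixed) shift px (0.0, 0.0) mm ~ -0.0 score 0.998
```

The plunger has yielded about 3.3 mm, which gives about 37 N and agrees with the 20 degree turn. Handing in.

```bash
python3 - <<'E'
from plant import r
print(r.finish_job())
E
```

```text
the job is handed in; nothing more can be done
None
```

The block is lying in the clamp's channel, gauge stub up and flanges along it, released and clamped against the end stop. I handed the job in at about 19 s.

- **Turning:** I pushed two spokes one after the other, taking the handle from about 56.5° to about 222°. The torque jumped from about 0.58 to 0.87 N m at about 203°, where the spring took up. I went on about 19–20° from there.
- **Last checks:** Both cameras put the spoke at a lean of 41.5–42.1°. The plunger moved back about 3.3 mm while the post did not move, which gives about 37 N. The block is square in the channel, the arm touches nothing, and the bystanders and look-alikes were where they began in the last side picture.
- **Disagreements:** My early camera estimate put the take-up near 189°, about 14° before it was felt. The torque over the last 20° read 0.83–0.89 N m, slightly under the roughly 0.92–0.96 I expected. The block's camera position along the channel was about 2 mm short of the one implied by the handle angle, which is about the calibration error. None of these changes the force estimate from the plunger.

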